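# Strip the portion scale for washing down

## Task

Strip this portion scale for its wash-down: first take its battery pack out and plug it fully home in the charger. Then take off every rubber pan support: each is jammed on its stud, so work it loose by twisting it back and forth while easing it up, never tipping, lifting or dragging the scale, and lay it flat on the sloped deck of the draining rack. Leave everything else on the counter where it is.

Things in the scene. Friction and masses are not known exactly. Their poses are not given: they have to be found in the camera images.
- scale: portion scale, pan off, loose on four feet (x +-88, y +-95 mm), 3 kg: white housing 220 x 240 mm, panel on its -x side (to x -145), flat cover at height 65 mm. On it an aluminium H carrier, upper face at height 83: side bars 22 mm wide along x at y +-75, cross bar 26 mm wide at x -35. Origin under the housing centre at counter level, z up
- stud1 (a point): foot of the far left stud (panel towards you), on the carrier's upper face at x, y = +65, +75 mm of the scale; axes as the scale. Round steel stud 12 mm thick, 18 mm tall, domed top
- stud2 (a point): foot of the far right stud (panel towards you), on the carrier's upper face at x, y = +65, -75 mm of the scale; axes as the scale. Round steel stud 12 mm thick, 18 mm tall, domed top
- stud3 (a point): foot of the near left stud (panel towards you), on the carrier's upper face at x, y = -65, +75 mm of the scale; axes as the scale. Round steel stud 12 mm thick, 18 mm tall, domed top
- stud4 (a point): foot of the near right stud (panel towards you), on the carrier's upper face at x, y = -65, -75 mm of the scale; axes as the scale. Round steel stud 12 mm thick, 18 mm tall, domed top
- support1_mid (a point): centre of the black rubber pan support on stud1, if there is one: round cap 36 mm across, 34 mm tall, 35 g, bore 12 mm wide and 19 mm deep in its foot, flat top; z from foot to top. Tight fit: 30 to 45 N straight pull (the scale tips up at 20 N), about 0.25 N m to turn; while it turns it also creeps up under a light pull; free once 13 mm up
- support2_mid (a point): centre of the black rubber pan support on stud2, if there is one: round cap 36 mm across, 34 mm tall, 35 g, bore 12 mm wide and 19 mm deep in its foot, flat top; z from foot to top. Tight fit: 30 to 45 N straight pull (the scale tips up at 20 N), about 0.25 N m to turn; while it turns it also creeps up under a light pull; free once 13 mm up
- support3_mid (a point): centre of the black rubber pan support on stud3, if there is one: round cap 36 mm across, 34 mm tall, 35 g, bore 12 mm wide and 19 mm deep in its foot, flat top; z from foot to top. Tight fit: 30 to 45 N straight pull (the scale tips up at 20 N), about 0.25 N m to turn; while it turns it also creeps up under a light pull; free once 13 mm up
- support4_mid (a point): centre of the black rubber pan support on stud4, if there is one: round cap 36 mm across, 34 mm tall, 35 g, bore 12 mm wide and 19 mm deep in its foot, flat top; z from foot to top. Tight fit: 30 to 45 N straight pull (the scale tips up at 20 N), about 0.25 N m to turn; while it turns it also creeps up under a light pull; free once 13 mm up
- pack_mid (a point): centre of the grey battery pack, a plain rectangular block 34 x 60 x 70 mm (x, y, z; z up, 35 mm to either end, foot edge stepped in by 2 mm over 4 mm), 0.3 kg. It starts standing in the scale's battery bay, 34 mm deep in it, 36 mm showing; it fits bay and charger either way round and lifts out freely
- battery_bay (a point): centre of the mouth of the scale's battery bay, level with the cover; hole 37 x 63 mm (x, y), 34 mm deep; axes as the scale
- charger_mouth (a point): centre of the socket mouth on the flat top of the black charger, a loose block 90 x 104 x 48 mm (x, y, z; 0.7 kg) on the counter; the mouth is 48 mm above the counter, the hole 36.5 x 62.5 mm (x, y) with a 2 mm bevel and 30 mm deep; x, y along its sides, z up
- rack_deck (a point): centre of the draining rack's sloped steel deck, on its upper surface, 62 mm above the counter; deck 120 mm along x (x runs up the slope, 15 degrees, with a lip 14 mm high along the low -x edge) by 260 mm along y, z square to the deck; the rack stands loose on four legs, 1.3 kg
- jar: closed spice jar 52 mm across, 85 mm tall, a bystander; origin under its centre
- label_roll: paper label roll standing on end, 60 mm across, 40 mm tall, a bystander; origin under its centre
- deli_tub: lidded clear tub 106 mm across, 70 mm tall, a bystander; origin under its centre
- marker: marker pen lying down, 130 mm long, 14 mm thick, a bystander; origin under its middle
Not all that is in view belongs to the job. What is shaped like the part that bears support1_mid but yellow is not meant.

How it is judged:
On the way:
1. the battery pack is plugged fully home in the charger while the pan supports are still on their studs (x of pack_mid in the frame of charger_mouth between -0.004 and 0.004 m and y of pack_mid in the frame of charger_mouth between -0.004 and 0.004 m and z of pack_mid in the frame of charger_mouth below 0.009 m and angle between the z axis of pack_mid and the z axis of charger_mouth, either way round below 0.08 rad and distance between support1_mid and stud1 below 0.026 m and distance between support2_mid and stud2 below 0.026 m and distance between support3_mid and stud3 below 0.026 m and distance between support4_mid and stud4 below 0.026 m), for 0.2 s.
At the end, for the whole second after the job is handed in: The pack is in the charger socket, within 4 mm of full depth and centre, upright to 0.08 rad; every support lies on the rack deck, either way up, axis within 0.17 rad of square to it, centre 12 to 22 mm above it, not past its edges; all at rest and released; the scale is level (x of pack_mid in the frame of charger_mouth between -0.004 and 0.004 m and y of pack_mid in the frame of charger_mouth between -0.004 and 0.004 m and z of pack_mid in the frame of charger_mouth below 0.009 m and angle between the z axis of pack_mid and the z axis of charger_mouth, either way round below 0.08 rad and x of support1_mid in the frame of rack_deck between -0.056 and 0.056 m and y of support1_mid in the frame of rack_deck between -0.125 and 0.125 m and z of support1_mid in the frame of rack_deck between 0.012 and 0.022 m and angle between the z axis of each of support1_mid, support2_mid, support3_mid, support4_mid and the z axis of rack_deck, either way round below 0.17 rad and linear speed of each of support1, support2, support3, support4, pack below 0.03 m/s and x of support2_mid in the frame of rack_deck between -0.056 and 0.056 m and y of support2_mid in the frame of rack_deck between -0.125 and 0.125 m and z of support2_mid in the frame of rack_deck between 0.012 and 0.022 m and x of support3_mid in the frame of rack_deck between -0.056 and 0.056 m and y of support3_mid in the frame of rack_deck between -0.125 and 0.125 m and z of support3_mid in the frame of rack_deck between 0.012 and 0.022 m and x of support4_mid in the frame of rack_deck between -0.056 and 0.056 m and y of support4_mid in the frame of rack_deck between -0.125 and 0.125 m and z of support4_mid in the frame of rack_deck between 0.012 and 0.022 m and angle between scale's own z axis and vertical below 0.03 rad); the robot touches nothing.
It fails at once if the scale is tipped (over 0.05 rad), or dragged or lifted more than 30 mm (angle between scale's own z axis and vertical above 0.05 rad or distance of scale from where it was at the start of the episode above 0.03 m).
It fails at once if a bystander (jar, label roll, tub, marker) is moved more than 50 mm (distance of any of jar, label_roll, deli_tub, marker from where it was at the start of the episode above 0.05 m).
Of support1, support2, support3, support4 only 2 to 4 are there at a start; the rules pass over those that are not, and their reading is None.
At some moment in a run one of charger, rack may be knocked a few centimetres aside while the robot is not near it.
Once in a run the grip may slacken for a moment while it holds something.
It also fails if it takes over 210 s, if anything falls off the work surface, if the arm or the gripper's body presses on something with over 40 N, if the wrist force passes 120 N, or if a joint passes its speed limit or range.

## Robot

A 7-joint arm with a two-finger parallel gripper is mounted at the origin on the work surface. World frame = base frame: x ahead of the robot, y to its left, z up, the work surface at z = 0. Lengths are in m, angles in rad, forces in N, time in s.
With the tool pointing down it reaches from about 0.4 to 0.875 m from the base axis. Payload 19.3 kg.
Tool frame: the origin (TCP) lies midway between the tips of the shut fingers; the grasp point (between the pads) lies 19 mm behind it (bot.pinch_z is the distance from the TCP to the grasp point, in m); z points along the fingers, y is the line along which they close (so a half turn about z gives the same grasp; the last joint's range is limited). The gripper opens to 85 mm and grips with 20 to 120 N. Pads are 22 mm wide; open, the fingers measure 114 mm over their backs; the gripper's body (76 mm by 85 mm) begins 54 mm behind the grasp point. The pads swing forward as they close: fully open they stand 13 mm farther back than shut.
Start: joints at [-1.214, 0.521, -0.036, 1.599, 0.021, 1.021, -0.113], TCP at [0.259, 0.569, 0.205] pointing down, gripper open.
Joint ranges: [-2.91, 2.91], [-0.3, 2.13], [-1.5, 1.42], [0.17, 2.43], [-1.26, 4.41], [0.16, 1.93], [-2.52, 2.52]. Speed limits (rad/s): [1.89, 1.89, 2.39, 2.39, 3.01, 3.01, 3.01].

## Interface

Orientations are given as [roll, pitch, yaw] about the fixed x, y, z axes, in that order (R = Rz(yaw) Ry(pitch) Rx(roll)).
In Python, from workcell import observe, viewer, bot gives the robot as it stands. The module is installed in compiled form; this text tells all that it offers.
- The arm moves only by the tool play_rows, never from a script. Its argument "motion" is a list of rows, each a list of 7 numbers: the shift along the tool's x, y, z in cm, then the turn, a rotation vector about the tool's x, y, z in rad, then the opening, from -1 (shut) to 1 (fully open), so that 0 is half open. A call has exactly 5 rows; each row is the pose to reach, as a shift and turn from the pose commanded when the call began, along the tool's axes at that moment; what a row does not reach only later rows make up. A row lasts 1/10 s, in which the tool goes at most 50 mm and 8.59 degrees, less where a joint would pass 70% of its speed; a pose out of reach is approached as far as the arm can. A call with a gripper value outside its range is refused whole. The fingers move at their own pace and stop on an object; "squeeze" is the grip in N (left out, the last holds). Time passes only in rows, so rows that repeat a pose let the fingers close, or fill a call up. It gives the time, the measured TCP pose, the force, the opening and the grip force at its end, in the units of the state.
- observe(): the state, without advancing time (a new reading comes with each control period).
- viewer.grab_frame(name): name is "side" or "top"; returns (picture, depth): 384x512x3 uint8, red, green, blue; 384x512 float32, m along the optical axis (not along the pixel's ray), 0 where there is no reading.
- viewer.camera_info(name): a dict with "fx", "fy", "cx", "cy" (pixels), "R" (3x3) and "t" (3): a world point X has camera coordinates R X + t. Camera axes: x right, y down, z forward; pixel columns grow to the right and rows downward; lengths in m; the calibration is good to about 2 mm. A picture is of the moment at which its call begins. camera_info takes no time and is no camera call.
- bot.job_done(): hands the job in; it is judged then, once.
The state is a dict: "clock": time; "qpos": joint angles; "qd": joint speeds; "joint_efforts": joint torques, N m; "position": TCP position; "tool_rot": TCP orientation; "force": force on the tool from outside, world axes, zero at the start; "moment": the same for the moment, N m; "grip_width": finger opening in m; "finger_force": force on a finger pad.
Only numpy, scipy, OpenCV 4.12 (cv2) and the standard library are available. Lean on these libraries where they do the work, as an engineer would, in place of code of your own. Each camera call takes 0.05 s, during which the arm holds its last target. There are 200 camera calls.

## Working session

There is one attempt and no reset: what is moved stays moved. The work goes in short steps, Python scripts to look and compute and a tool call to move; the robot and the scene stay as the last step left them, time stands still between calls to the robot, and variables do not carry over. Pictures are saved under pics/ and viewed, at most 14 in all, crops included, and the job is handed in when it is done.

Besides the shell and the picture viewer there is one more tool, called after ">>>" by a JSON object that holds its "api" and its "payload". play_rows: Moves the arm, as the interface text tells. Its arguments: {"type":"object","properties":{"motion":{"type":"array"},"squeeze":{"type":"number"}},"required":["motion"]}

```bash
mkdir -p pics
python3 - <<'E'
from workcell import observe, viewer, bot
import cv2,numpy as np
print(observe()); print(bot.pinch_z)
for n in("top","side"):
    p,d=viewer.grab_frame(n); cv2.imwrite(f"pics/{n}0.png",p[:,:,::-1]); np.save(f"{n}0.npy",d)
    print(n,viewer.camera_info(n))
E
```

```text
{'clock': 0.0, 'qpos': array([-1.21425306,  0.52200037, -0.03635049,  1.59999656,  0.0212063 ,
        1.02112835, -0.11283642]), 'qd': array([-0.00113631, -0.00118484, -0.00032509,  0.00128904,  0.0003948 ,
        0.00036638, -0.00106041]), 'joint_efforts': array([-8.79946656e-04, -9.27104044e+01,  1.97913565e+00, -3.69944322e+01,
        1.76542159e-02,  8.24582472e-03,  7.51564562e-05]), 'position': array([0.25856407, 0.56859853, 0.2049381 ]), 'tool_rot': array([-3.14044786e+00,  7.69727617e-05,  2.71482614e+00]), 'force': array([0.67455007, 0.14363019, 0.68318204]), 'moment': array([0.00014837, 0.01762097, 0.02854104]), 'finger_force': 0.0, 'grip_width': 0.08561070242969127}
0.0187
top {'fx': 431.82092066282604, 'fy': 431.82092066282604, 'cx': 255.67081213132306, 'cy': 186.85654414050842, 'R': array([[ 0.0295901 , -0.9995142 ,  0.00978677],
       [-0.98904139, -0.03069407, -0.1444126 ],
       [ 0.14464284, -0.00540634, -0.98946916]]), 't': array([0.01723339, 0.58792164, 1.27622711])}
side {'fx': 462.08136570119655, 'fy': 462.08136570119655, 'cx': 261.23975500052865, 'cy': 189.82001397767894, 'R': array([[-0.99887726, -0.04598762, -0.01137352],
       [-0.0166499 ,  0.5655667 , -0.82453447],
       [ 0.04435086, -0.82341936, -0.5656974 ]]), 't': array([0.60289622, 0.08321031, 1.31115651])}
```

View pics/top0.png

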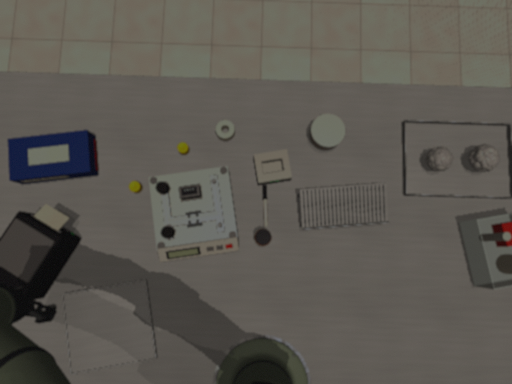

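View pics/side0.png

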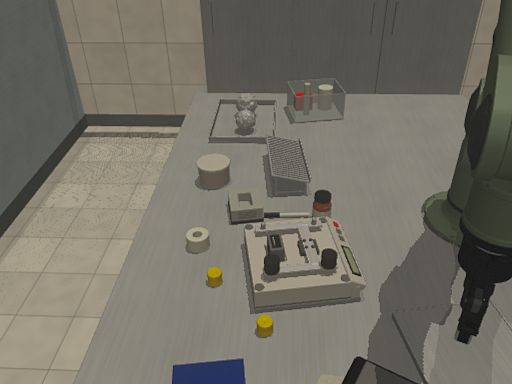

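The top view shows the scale around (193,215), with black supports at (162,187) and (167,231), so studs 1 and 3. The pack is at (190,191), the charger at (272,166), the rack at (342,205), the jar at (263,237), the marker at (265,205), the roll at (225,130) and the tub at (327,130). Next I'll enlarge it and measure by depth.

```bash
cat > h.py <<'E'
from workcell import observe, viewer, bot
import cv2,numpy as np
from scipy.spatial.transform import Rotation as Ro
def cloud(n,save=None):
    p,d=viewer.grab_frame(n)
    if save: cv2.imwrite(save,p[:,:,::-1])
    c=viewer.camera_info(n); v,u=np.mgrid[:384,:512]
    X=np.stack([(u-c['cx'])/c['fx']*d,(v-c['cy'])/c['fy']*d,d],-1)
    W=(X-c['t'])@c['R']; W[d==0]=np.nan
    return p,W
def proj(n,P):
    c=viewer.camera_info(n);q=c['R']@np.asarray(P,float)+c['t']
    return q[0]/q[2]*c['fx']+c['cx'],q[1]/q[2]*c['fy']+c['cy']
def blob(W,box,zr,mask=None):
    u0,v0,u1,v1=box; m=np.zeros(W.shape[:2],bool); m[v0:v1,u0:u1]=1
    m&=(W[...,2]>zr[0])&(W[...,2]<zr[1])
    if mask is not None:m&=mask
    P=W[m]
    if len(P)<3: return None
    r=cv2.minAreaRect((P[:,:2]*1000).astype(np.float32))
    return len(P),P.mean(0).round(4),np.median(P[:,2]).round(4),'rect c',np.round(r[0],1),'size',np.round(r[1],1),'ang',round(r[2],1)
E
python3 - <<'E'
from h import *
p,W=cloud("top")
c=p[115:270,125:400,::-1]; cv2.imwrite("pics/topc.png",cv2.resize(c,None,fx=2.9,fy=2.9,interpolation=cv2.INTER_CUBIC))
g=p.max(2)
print("sup1",blob(W,(150,178,175,198),(.095,.14)))
print("sup3",blob(W,(155,222,180,242),(.095,.14)))
print("pack",blob(W,(178,182,204,202),(.09,.14)))
print("cover",blob(W,(145,165,240,250),(.057,.073)))
print("charger",blob(W,(250,145,295,190),(.035,.06)))
print("rack",blob(W,(292,180,392,232),(.035,.1)))
print("jar",blob(W,(250,225,275,250),(.05,.1)))
print("tub",blob(W,(305,110,350,152),(.05,.1)))
print("roll",blob(W,(213,118,238,142),(.025,.06)))
print("marker",blob(W,(258,180,272,226),(.006,.03)))
for (u,v) in [(162,187),(167,231),(190,191),(193,218)]: print(W[v,u])
P=W[184:228,298:388].reshape(-1,3);P=P[(P[:,2]>.03)&(P[:,2]<.1)]
A=np.c_[P[:,:2],np.ones(len(P))];s=np.linalg.lstsq(A,P[:,2],rcond=None)[0];print(s,np.degrees(np.arctan(np.hypot(*s[:2]))))
E
```

```text
sup1 (133, array([0.5678, 0.3061, 0.1163]), np.float64(0.1172), 'rect c', array([568.2, 306.5]), 'size', array([33.5, 34.2]), 'ang', 57.1)
sup3 (132, array([0.4406, 0.2833, 0.1164]), np.float64(0.117), 'rect c', array([440.8, 283.5]), 'size', array([31.2, 33.7]), 'ang', 2.1)
pack (251, array([0.5616, 0.2294, 0.1014]), np.float64(0.1017), 'rect c', array([561.7, 230.3]), 'size', array([35.1, 60.8]), 'ang', 9.3)
cover (4579, array([0.5067, 0.2144, 0.0658]), np.float64(0.0659), 'rect c', array([504.9, 220.3]), 'size', array([248.3, 240.7]), 'ang', 10.0)
charger (797, array([ 0.6535, -0.0132,  0.0483]), np.float64(0.0486), 'rect c', array([654.2, -13.2]), 'size', array([ 93.1, 105. ]), 'ang', 10.9)
rack (3523, array([ 0.5366, -0.2289,  0.0634]), np.float64(0.0631), 'rect c', array([ 536.7, -229.7]), 'size', array([121. , 261.1]), 'ang', 6.2)
jar (232, array([0.4353, 0.0115, 0.0817]), np.float64(0.0848), 'rect c', array([436.6,  10.5]), 'size', array([48.8, 49. ]), 'ang', 27.9)
tub (919, array([ 0.7655, -0.1782,  0.0708]), np.float64(0.0709), 'rect c', array([ 767.3, -178.6]), 'size', array([104.4, 102.6]), 'ang', 6.0)
roll (257, array([0.7669, 0.1374, 0.0397]), np.float64(0.0405), 'rect c', array([768.1, 137.2]), 'size', array([57.4, 59.3]), 'ang', 70.3)
marker (216, array([0.5448, 0.006 , 0.0129]), np.float64(0.0127), 'rect c', array([540.6,   4.1]), 'size', array([134.4,  37.9]), 'ang', 1.8)
[0.5673484  0.30428341 0.11798817]
[0.44215774 0.28258224 0.11765394]
[0.5605137  0.2259756  0.10081854]
[0.48353548 0.2157476  0.08295252]
[ 0.2403279   0.02398016 -0.06016494] 13.578122566726293
```

View pics/topc.png

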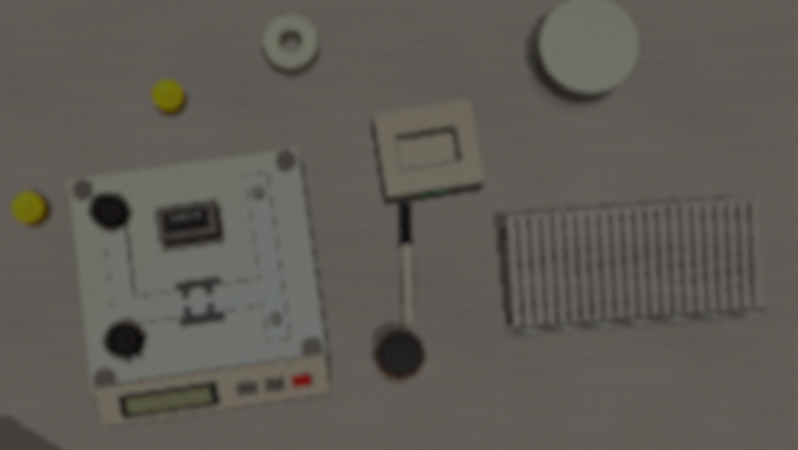

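Supports are on studs 1 and 3 only, and every other pose is measured. I'll plan the legs next.

```bash
cat >> h.py <<'E'
def Rdown(psi,tilt=0,az=0):
    # tool down at yaw psi(deg); deck tilt: up-slope azimuth az(deg), angle tilt(deg)
    R=Ro.from_euler('z',psi,degrees=True)*Ro.from_euler('x',np.pi)
    k=Ro.from_euler('z',az,degrees=True).apply([0,1,0])
    return Ro.from_rotvec(-np.radians(tilt)*k)*R
def plan(targets,start=None):
    s=observe()
    p,R=start or (s['position'],Ro.from_euler('xyz',s['tool_rot']))
    for q,Q in targets:
        q=np.array(q,float); d=q-p
        n=int(max(1,np.ceil(np.linalg.norm(d)/.24),np.ceil((R.inv()*Q).magnitude()/np.radians(40))))
        rv=(R.inv()*Q).as_rotvec()/n
        for i in range(n):
            dd=R.inv().apply(d/n)*100
            print(np.round(np.r_[dd,rv],3).tolist()); p=p+d/n; R=R*Ro.from_rotvec(rv)
        print('--',np.round(p,4))
E
python3 - <<'E'
from h import *
D=Rdown(99.8)
plan([((.5615,.2298,.17),D),((.5615,.2298,.070),D),((.5615,.2298,.19),D),((.654,-.013,.19),Rdown(100.5))])
E
```

```text
[-20.797, -9.153, 1.762, -0.0, 0.0, 0.486]
[-22.664, 1.63, 1.755, -0.0, 0.0, 0.486]
-- [0.5615 0.2298 0.17  ]
[-0.0, -0.0, 10.0, -0.0, -0.0, -0.0]
-- [0.5615 0.2298 0.07  ]
[0.0, 0.0, -12.0, 0.0, -0.0, -0.0]
-- [0.5615 0.2298 0.19  ]
[-12.75, 2.491, 0.0, -0.0, 0.0, -0.006]
[-12.765, 2.413, 0.0, -0.0, 0.0, -0.006]
-- [ 0.654 -0.013  0.19 ]
```

>>> {"api": "play_rows", "payload": {"motion": [[-4.16,-1.83,0.35,0,0,0.097,1],[-8.32,-3.66,0.7,0,0,0.194,1],[-12.48,-5.49,1.05,0,0,0.291,1],[-16.64,-7.32,1.4,0,0,0.388,1],[-20.8,-9.15,1.76,0,0,0.486,1]]}}

```text
clock: 0.65
position: [0.4111, 0.3979, 0.1878]
tool_rot: [-3.142, 0.0, 2.225]
force: [0.5, -0.1, -0.7]
grip_width: 0.085
finger_force: 0.0
```

>>> {"api": "play_rows", "payload": {"motion": [[-4.53,0.33,0.35,0,0,0.097,1],[-9.06,0.65,0.7,0,0,0.194,1],[-13.6,0.98,1.05,0,0,0.291,1],[-18.1,1.3,1.4,0,0,0.388,1],[-22.66,1.63,1.76,0,0,0.486,1]]}}

```text
clock: 1.15
position: [0.5626, 0.2287, 0.1701]
tool_rot: [-3.141, -0.0, 1.739]
force: [0.9, 0.9, 0.3]
grip_width: 0.0855
finger_force: 0.0
```

Run:
```python
from h import *
D=Rdown(99.8)
print(observe()['position'],observe()['tool_rot'],observe()['qpos'])
plan([((.5615,.2298,.17),D),((.5615,.2298,.070),D)])
```

```text
[0.56255793 0.22870472 0.17010611] [-3.14144798e+00 -3.02931535e-05  1.73901076e+00] [-0.66013775  0.54597528  0.25787182  1.69517724 -0.16703176  0.92213637
 -0.1687034 ]
[0.126, -0.086, 0.011, -0.0, -0.0, -0.003]
-- [0.5615 0.2298 0.17  ]
[0.0, -0.0, 10.0, -0.0, 0.0, -0.0]
-- [0.5615 0.2298 0.07  ]
```

Tracking is good to about 1 mm. Next I descend, grip and lift.

>>> {"api": "play_rows", "payload": {"motion": [[0.1,-0.1,3,0,0,0,1],[0.1,-0.1,6,0,0,0,1],[0.1,-0.1,8.5,0,0,0,1],[0.1,-0.1,9.7,0,0,0,1],[0.1,-0.1,10,0,0,0,1]]}}

```text
clock: 1.65
position: [0.5599, 0.2307, 0.0692]
tool_rot: [-3.14, 0.001, 1.743]
force: [0.9, 0.7, 0.3]
grip_width: 0.0853
finger_force: 0.0
```

>>> {"api": "play_rows", "payload": {"motion": [[0,0,0,0,0,0,-0.3],[0,0,0,0,0,0,-0.6],[0,0,0,0,0,0,-1],[0,0,0,0,0,0,-1],[0,0,0,0,0,0,-1]], "squeeze": 60}}

```text
clock: 2.15
position: [0.561, 0.2313, 0.0715]
tool_rot: [3.14, -0.001, 1.743]
force: [-2.9, -1.5, 10.7]
grip_width: 0.0314
finger_force: 58.5
```

>>> {"api": "play_rows", "payload": {"motion": [[0,0,0,0,0,0,-1],[0,0,0,0,0,0,-1],[0,0,-0.2,0,0,0,-1],[0,0,-0.5,0,0,0,-1],[0,0,-1,0,0,0,-1]]}}

```text
clock: 2.65
position: [0.5603, 0.2309, 0.0804]
tool_rot: [-3.141, 0.0, 1.743]
force: [0.4, 0.2, -1.8]
grip_width: 0.031
finger_force: 59.6
```

>>> {"api": "play_rows", "payload": {"motion": [[0,0,-2,0,0,0,-1],[0,0,-4.5,0,0,0,-1],[0,0,-7.5,0,0,0,-1],[0,0,-10,0,0,0,-1],[0,0,-11,0,0,0,-1]]}}

```text
clock: 3.15
position: [0.5613, 0.2313, 0.1928]
tool_rot: [3.139, -0.001, 1.743]
force: [0.2, 0.5, -2.8]
grip_width: 0.0308
finger_force: 60.0
```

>>> {"api": "play_rows", "payload": {"motion": [[-2,0.4,0,0,0,0,-1],[-5,1,0,0,0,0,-1],[-8,1.6,0,0,0,0,-1],[-11,2.2,0,0,0,0,-1],[-12.75,2.5,0,0,0,0,-1]]}}

```text
clock: 3.65
position: [0.6073, 0.1069, 0.1897]
tool_rot: [-3.141, 0.001, 1.741]
force: [-0.5, -0.1, -2.8]
grip_width: 0.0313
finger_force: 60.0
```

Run:
```python
from h import *
p,W=cloud("top","pics/t2.png")
print("charger",blob(W,(250,145,295,190),(.035,.06)))
s=observe();print(s['position'],s['tool_rot'],s['grip_width'])
m=(W[...,2]>.11)&(W[...,2]<.20)
p,V=cloud("side","pics/s2.png")
cv2.imwrite("pics/s2c.png",cv2.resize(p[130:330,150:400,::-1],None,fx=3,fy=3,interpolation=cv2.INTER_CUBIC))
plan([((.654,-.013,.18),Rdown(100.5))])
```

```text
charger (796, array([ 0.6538, -0.0135,  0.0483]), np.float64(0.0486), 'rect c', array([654.2, -13.1]), 'size', array([ 92.7, 104.5]), 'ang', 10.4)
[0.60790794 0.10468482 0.18986732] [-3.14111217e+00  2.04117569e-03  1.73868814e+00] 0.030801173239713077
[-12.589, 2.591, 0.995, -0.001, 0.001, -0.015]
-- [ 0.654 -0.013  0.18 ]
```

View pics/s2c.png

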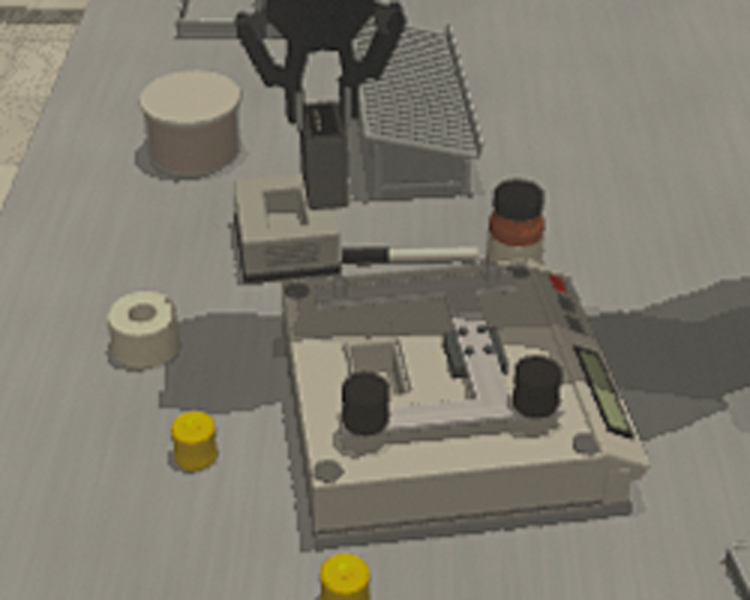

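The side view shows the pack held upright, the empty bay, and both supports still seated. Next I measure the socket hole itself.

Run:
```python
from h import *
p,W=cloud("top")
c=viewer.camera_info("top")
m=np.zeros((384,512),np.uint8); b=(slice(140,195),slice(245,300))
m[b]=((W[...,2]>.044)&(W[...,2]<.053))[b]
cs,h=cv2.findContours(m,cv2.RETR_CCOMP,cv2.CHAIN_APPROX_NONE)
for k,hh in zip(cs,h[0]):
    if len(k)<15: continue
    k=k[:,0].astype(float); r=np.c_[(k[:,0]-c['cx'])/c['fx'],(k[:,1]-c['cy'])/c['fy'],np.ones(len(k))]@c['R']
    o=-c['R'].T@c['t']; P=o+r*((.048-o[2])/r[:,2])[:,None]
    print('hole' if hh[3]>=0 else 'outer',cv2.minAreaRect((P[:,:2]*1000).astype(np.float32)))
# rim-only pack check: tall points of held pack
m=(W[...,2]>.10)&(W[...,2]<.17); m[:,:240]=0
```

```text
outer ((654.8853759765625, -13.588249206542969), (90.7657470703125, 103.87820434570312), 10.987886428833008)
hole ((655.0277709960938, -12.248531341552734), (46.03654861450195, 73.02681732177734), 16.0096435546875)
```

Run:
```python
from h import *
D=Rdown(100.7)
plan([((.6545,-.0122,.13),D),((.6545,-.0122,.0595),D)])
```

```text
[-12.735, 2.644, 5.979, -0.001, 0.0, -0.016]
-- [ 0.6545 -0.0122  0.13  ]
[0.0, -0.0, 7.05, 0.0, -0.0, -0.0]
-- [ 0.6545 -0.0122  0.0595]
```

>>> {"api": "play_rows", "payload": {"motion": [[-4,0.83,1,0,0,-0.016,-1],[-8,1.66,2,0,0,-0.016,-1],[-11,2.3,3.5,0,0,-0.016,-1],[-12.4,2.6,5,0,0,-0.016,-1],[-12.73,2.64,6,0,0,-0.016,-1]]}}

```text
clock: 4.3
position: [0.6545, -0.0118, 0.1286]
tool_rot: [-3.14, -0.0, 1.758]
force: [-0.6, 0.2, -3.4]
grip_width: 0.0309
finger_force: 60.1
```

>>> {"api": "play_rows", "payload": {"motion": [[0,0,0.5,0,0,0,-1],[0,0,1.3,0,0,0,-1],[0,0,2,0,0,0,-1],[0,0,2.5,0,0,0,-1],[0,0,2.5,0,0,0,-1]]}}

```text
clock: 4.8
position: [0.6544, -0.0107, 0.1047]
tool_rot: [-3.141, -0.0, 1.759]
force: [-0.7, -0.3, -3.3]
grip_width: 0.0311
finger_force: 60.1
```

Run:
```python
from h import *
D=Rdown(100.7)
p,V=cloud("side")
cv2.imwrite("pics/s3c.png",cv2.resize(p[130:240,200:320,::-1],None,fx=5,fy=5,interpolation=cv2.INTER_CUBIC))
print(observe())
plan([((.6545,-.0122,.0595),D)])
```

```text
{'clock': 4.85, 'qpos': array([-0.23173512,  0.69585925,  0.24748477,  1.60981003, -0.20835961,
        0.86218864,  0.28494562]), 'qd': array([ 0.00379189, -0.00699434,  0.00296853, -0.00581242,  0.00258008,
        0.0052473 ,  0.0011742 ]), 'joint_efforts': array([-2.78560622e-01, -1.02064662e+02,  1.01808286e+01, -3.25253892e+01,
       -2.12372089e-02, -1.34525956e-01,  1.52697391e-02]), 'position': array([ 0.65463615, -0.01088583,  0.10521161]), 'tool_rot': array([-3.14133808e+00, -6.29564805e-05,  1.75915815e+00]), 'force': array([ 0.34789723, -0.65072444, -2.11951436]), 'moment': array([ 0.01372063, -0.04232805, -0.00523618]), 'finger_force': 60.06547463592142, 'grip_width': 0.0314242766246865}
[-0.127, -0.037, 4.571, -0.0, -0.0, 0.002]
-- [ 0.6545 -0.0122  0.0595]
```

View pics/s3c.png

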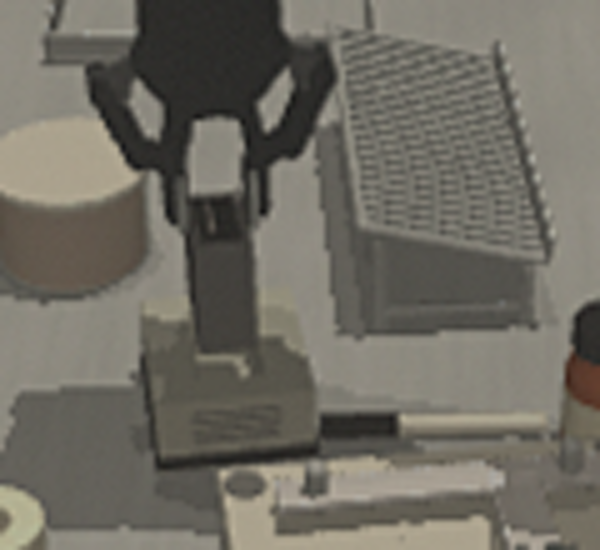

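The pack's foot sits right over the socket, so I descend gently.

>>> {"api": "play_rows", "payload": {"motion": [[-0.1,0,0.5,0,0,0,-1],[-0.1,0,1,0,0,0,-1],[-0.1,0,1.6,0,0,0,-1],[-0.1,0,2,0,0,0,-1],[-0.1,0,2.2,0,0,0,-1]]}}

```text
clock: 5.35
position: [0.6547, -0.0122, 0.0827]
tool_rot: [-3.141, -0.0, 1.759]
force: [0.1, -0.5, -3.7]
grip_width: 0.031
finger_force: 60.1
```

>>> {"api": "play_rows", "payload": {"motion": [[0,0,0.4,0,0,0,-1],[0,0,0.8,0,0,0,-1],[0,0,1.0,0,0,0,-1],[0,0,1.2,0,0,0,-1],[0,0,1.2,0,0,0,-1]]}}

```text
clock: 5.85
position: [0.6548, -0.0122, 0.0711]
tool_rot: [-3.141, -0.0, 1.759]
force: [-0.1, 0.7, -3.4]
grip_width: 0.0312
finger_force: 60.0
```

No contact force yet, and the foot is about 17 mm into the socket. I keep going down.

>>> {"api": "play_rows", "payload": {"motion": [[0,0,0.3,0,0,0,-1],[0,0,0.6,0,0,0,-1],[0,0,0.8,0,0,0,-1],[0,0,1.0,0,0,0,-1],[0,0,1.1,0,0,0,-1]]}}

```text
clock: 6.35
position: [0.6548, -0.0122, 0.06]
tool_rot: [-3.141, -0.0, 1.759]
force: [-2.1, 0.0, -1.3]
grip_width: 0.0312
finger_force: 60.3
```

>>> {"api": "play_rows", "payload": {"motion": [[0,0,0.1,0,0,0,-1],[0,0,0.2,0,0,0,-1],[0,0,0.25,0,0,0,-1],[0,0,0.25,0,0,0,-1],[0,0,0.25,0,0,0,-1]]}}

```text
clock: 6.85
position: [0.6549, -0.0123, 0.0586]
tool_rot: [3.141, -0.0, 1.759]
force: [-7.4, 0.1, 11.9]
grip_width: 0.0312
finger_force: 62.2
```

>>> {"api": "play_rows", "payload": {"motion": [[0,0,0.1,0,0,0,-1],[0,0,0.1,0,0,0,-1],[0,0,0.1,0,0,0,-1],[0,0,0,0,0,0,0.2],[0,0,-0.2,0,0,0,0.4]]}}

```text
clock: 7.35
position: [0.6554, -0.0121, 0.0601]
tool_rot: [3.141, 0.0, 1.759]
force: [-0.6, -0.1, -0.0]
grip_width: 0.059
finger_force: 0.0
```

>>> {"api": "play_rows", "payload": {"motion": [[0,0,0,0,0,0,0.5],[0,0,-1,0,0,0,0.5],[0,0,-3,0,0,0,0.5],[0,0,-6,0,0,0,0.5],[0,0,-10,0,0,0,0.5]]}}

```text
clock: 7.85
position: [0.6542, -0.0122, 0.1603]
tool_rot: [-3.14, -0.0, 1.759]
force: [0.1, 1.0, -0.3]
grip_width: 0.0642
finger_force: 0.0
```

Run:
```python
from h import *
p,V=cloud("side")
cv2.imwrite("pics/s4c.png",cv2.resize(p[130:330,200:320,::-1],None,fx=3,fy=3,interpolation=cv2.INTER_CUBIC))
print(observe()['position'],observe()['tool_rot'],observe()['grip_width'])
m=np.ones((384,512),bool)
print("packtop side",blob(V,(225,150,270,220),(.08,.1)))
print("sup1",blob(V,(255,240,285,280),(.110,.125)),"sup3",blob(V,(315,240,345,280),(.110,.125)))
print("scale cover",blob(V,(230,210,375,310),(.06,.07)))
S=[((.60,.15,.17),Rdown(100)),((.5682,.3063,.17),Rdown(100)),((.5682,.3063,.0895),Rdown(100))]
plan(S)
```

```text
[ 0.65740193 -0.01264465  0.16794084] [3.13462907e+00 1.10276225e-03 1.75824641e+00] 0.06427503296058497
packtop side (168, array([ 0.6508, -0.0095,  0.0879]), np.float64(0.0883), 'rect c', array([634.9, -84.4]), 'size', array([213.9,  50.4]), 'ang', 77.3)
sup1 (165, array([0.5655, 0.3095, 0.1159]), np.float64(0.1163), 'rect c', array([565.4, 309.5]), 'size', array([33.2, 35. ]), 'ang', 2.0) sup3 (162, array([0.4376, 0.2871, 0.116 ]), np.float64(0.116), 'rect c', array([437.3, 286.1]), 'size', array([34.4, 32.9]), 'ang', 46.9)
scale cover (4620, array([0.5056, 0.2404, 0.0651]), np.float64(0.0651), 'rect c', array([501.8, 218.6]), 'size', array([245.6, 246.9]), 'ang', 10.0)
[17.049, -2.607, -0.243, 0.007, 0.001, 0.013]
-- [0.6  0.15 0.17]
[15.945, -0.418, -0.0, 0.0, -0.0, 0.0]
-- [0.5682 0.3063 0.17  ]
[0.0, -0.0, 8.05, 0.0, 0.0, 0.0]
-- [0.5682 0.3063 0.0895]
```

View pics/s4c.png

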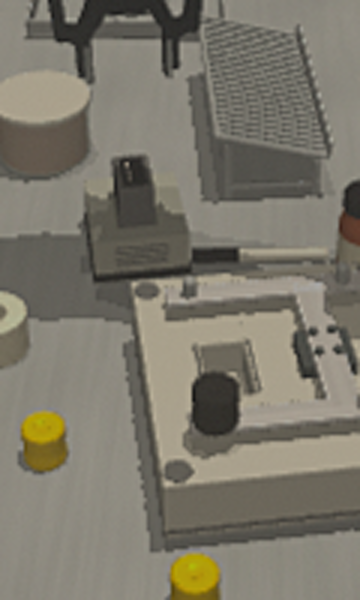

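The pack is home, with its top at 88 mm. Now over to support 1.

>>> {"api": "play_rows", "payload": {"motion": [[3.4,-0.5,-0.2,0,0,0.013,1],[6.8,-1,-0.3,0,0,0.013,1],[10.2,-1.5,-0.5,0,0,0.013,1],[13.6,-2,-0.8,0,0,0.013,1],[17,-2.6,-1,0,0,0.013,1]]}}

```text
clock: 8.4
position: [0.5974, 0.1512, 0.1706]
tool_rot: [3.141, -0.0, 1.746]
force: [0.4, 0.2, -1.0]
grip_width: 0.0851
finger_force: 0.0
```

>>> {"api": "play_rows", "payload": {"motion": [[4,-0.1,0,0,0,0,1],[8,-0.2,0,0,0,0,1],[12,-0.3,0,0,0,0,1],[16,-0.4,0,0,0,0,1],[16,-0.4,0,0,0,0,1]]}}

```text
clock: 8.9
position: [0.5636, 0.3133, 0.1698]
tool_rot: [-3.141, -0.003, 1.753]
force: [0.4, 0.4, -0.0]
grip_width: 0.0856
finger_force: 0.0
```

Run:
```python
from h import *
s=observe();print(s['position'],s['tool_rot'],s['qpos'])
plan([((.5672,.3073,.0925),Rdown(100))])
```

```text
[0.56363135 0.31327769 0.16984841] [-3.14144118e+00 -2.76227169e-03  1.75282582e+00] [-0.76575281  0.60478124  0.25911899  1.59054384 -0.18089212  0.96888686
 -0.26596214]
[-0.674, 0.244, 7.733, -0.0, -0.003, 0.007]
-- [0.5672 0.3073 0.0925]
```

>>> {"api": "play_rows", "payload": {"motion": [[-0.3,0.1,2,0,0,0,1],[-0.3,0.1,3,0,0,0,1],[-0.3,0.1,3,0,0,0,1],[-0.3,0.1,3,0,0,0,1],[-0.3,0.1,3,0,0,0,1]]}}

```text
clock: 9.4
position: [0.5677, 0.304, 0.1406]
tool_rot: [3.141, -0.0, 1.745]
force: [0.1, 0.4, -0.7]
grip_width: 0.0852
finger_force: 0.0
```

Run:
```python
from h import *
s=observe();print(s['position'],s['tool_rot'],s['qd'].max())
plan([((.5672,.3073,.0925),Rdown(100))])
```

```text
[0.56774029 0.30403843 0.14061455] [ 3.14068423e+00 -4.16433816e-04  1.74546513e+00] 0.0015079001085677966
[0.329, -0.001, 4.812, 0.001, -0.0, 0.0]
-- [0.5672 0.3073 0.0925]
```

>>> {"api": "play_rows", "payload": {"motion": [[0.3,0,1,0,0,0,1],[0.3,0,2.5,0,0,0,1],[0.3,0,4,0,0,0,1],[0.3,0,4.8,0,0,0,1],[0.3,0,4.8,0,0,0,1]]}}

```text
clock: 9.9
position: [0.5661, 0.3064, 0.09]
tool_rot: [-3.139, 0.001, 1.746]
force: [-0.8, -0.3, 1.0]
grip_width: 0.0853
finger_force: 0.0
```

>>> {"api": "play_rows", "payload": {"motion": [[0,0,0,0,0,0,0.2],[0,0,0,0,0,0,0],[0,0,0,0,0,0,-0.2],[0,0,0,0,0,0,-0.5],[0,0,0,0,0,0,-1]], "squeeze": 60}}

```text
clock: 10.4
position: [0.5669, 0.307, 0.092]
tool_rot: [3.141, -0.0, 1.746]
force: [0.3, 0.3, 0.3]
grip_width: 0.0125
finger_force: 0.0
```

>>> {"api": "play_rows", "payload": {"motion": [[0,0,0,0,0,0,-1],[0,0,0,0,0,0,-1],[0,0,0,0,0,0,-1],[0,0,0,0,0,0,-1],[0,0,0,0,0,0,-1]]}}

```text
clock: 10.9
position: [0.5668, 0.307, 0.0918]
tool_rot: [-3.142, 0.0, 1.746]
force: [-0.2, -0.3, -0.8]
grip_width: -0.0001
finger_force: 0.0
```

The gripper shut on nothing, so I need to look.

Run:
```python
from h import *
p,V=cloud("side"); q,W=cloud("top")
a=cv2.resize(p[130:330,200:400,::-1],(400,400)); b=cv2.resize(q[130:270,120:260,::-1],(400,400))
cv2.imwrite("pics/c5.png",np.hstack([a,b]))
```

```text
(no output)
```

View pics/c5.png

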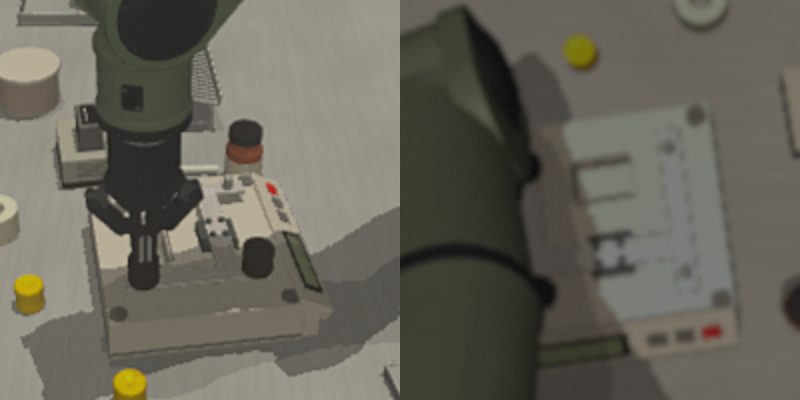

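Run:
```python
from h import *
s=observe();print(s['position'],s['tool_rot'],s['grip_width'],s['finger_force'])
print(proj("side",s['position']),"sup top by top-cam",proj("side",(.5682,.3063,.117)),"sup foot",proj("side",(.5682,.3063,.083)))
p,V=cloud("side")
for v in range(225,290,3): print(v,np.round(V[v,268:280:3],3).tolist())
```

```text
[0.56682011 0.30696187 0.09179085] [-3.14159184e+00  1.31690680e-05  1.74576814e+00] 3.084935923663172e-05 0.0
(np.float64(270.89340323324734), np.float64(266.72620155141936)) sup top by top-cam (np.float64(270.28089046599473), np.float64(258.1421394070344)) sup foot (np.float64(270.28551074069594), np.float64(269.36474618488336))
225 [[0.572, 0.324, 0.224], [0.566, 0.317, 0.219], [0.56, 0.315, 0.218], [0.554, 0.322, 0.224]]
228 [[0.572, 0.329, 0.22], [0.566, 0.316, 0.211], [0.56, 0.317, 0.212], [0.554, 0.322, 0.215]]
231 [[0.572, 0.327, 0.211], [0.566, 0.316, 0.203], [0.56, 0.317, 0.203], [0.554, 0.319, 0.205]]
234 [[0.572, 0.324, 0.201], [0.566, 0.318, 0.196], [0.56, 0.315, 0.194], [0.554, 0.322, 0.2]]
237 [[0.573, 0.32, 0.189], [0.57, 0.173, 0.065], [0.56, 0.31, 0.181], [0.554, 0.32, 0.19]]
240 [[0.572, 0.325, 0.185], [0.566, 0.322, 0.183], [0.56, 0.315, 0.177], [0.554, 0.314, 0.177]]
243 [[0.573, 0.32, 0.173], [0.566, 0.317, 0.17], [0.56, 0.316, 0.17], [0.554, 0.314, 0.168]]
246 [[0.573, 0.32, 0.164], [0.566, 0.319, 0.163], [0.56, 0.318, 0.163], [0.554, 0.316, 0.161]]
249 [[0.573
[... 632 characters left out ...]
], [0.553, 0.317, 0.101]]
270 [[0.573, 0.321, 0.095], [0.566, 0.322, 0.097], [0.56, 0.319, 0.094], [0.553, 0.318, 0.093]]
273 [[0.573, 0.321, 0.086], [0.566, 0.322, 0.087], [0.559, 0.323, 0.089], [0.553, 0.319, 0.085]]
276 [[0.573, 0.308, 0.064], [0.567, 0.308, 0.064], [0.56, 0.307, 0.063], [0.553, 0.311, 0.068]]
279 [[0.573, 0.319, 0.065], [0.566, 0.318, 0.065], [0.56, 0.318, 0.065], [0.553, 0.318, 0.065]]
282 [[0.573, 0.33, 0.068], [0.566, 0.328, 0.065], [0.559, 0.324, 0.062], [0.553, 0.327, 0.065]]
285 [[0.572, 0.336, 0.064], [0.566, 0.337, 0.065], [0.559, 0.338, 0.066], [0.552, 0.336, 0.065]]
288 [[0.572, 0.347, 0.067], [0.565, 0.345, 0.064], [0.559, 0.344, 0.064], [0.552, 0.347, 0.067]]
```

The fingers vanish right at the support's top plane. I'll rise clear and measure where the shut tips really are.

>>> {"api": "play_rows", "payload": {"motion": [[0,0,-1,0,0,0,-1],[0,0,-3,0,0,0,-1],[0,0,-5,0,0,0,-1],[0,0,-6,0,0,0,-1],[0,0,-6,0,0,0,-1]]}}

```text
clock: 11.55
position: [0.5675, 0.3073, 0.1534]
tool_rot: [3.139, -0.001, 1.746]
force: [-0.3, 0.7, -0.6]
grip_width: 0.0
finger_force: 0.0
```

Run:
```python
from h import *
p,V=cloud("side")
s=observe();print(s['position'],s['grip_width'],proj("side",s['position']))
for v in range(225,276,3): print(v,np.round(V[v,265:277:3],3).tolist())
a=cv2.resize(p[190:290,230:350,::-1],(720,600),interpolation=cv2.INTER_CUBIC)
cv2.imwrite("pics/c6.png",a)
```

```text
[0.56693329 0.30707397 0.15218328] -0.00022173668009341802 (np.float64(270.8519291127141), np.float64(246.32526152220214))
225 [[0.579, 0.306, 0.21], [0.572, 0.32, 0.221], [0.566, 0.314, 0.216], [0.56, 0.313, 0.216]]
228 [[0.579, 0.309, 0.204], [0.573, 0.314, 0.208], [0.566, 0.319, 0.213], [0.56, 0.317, 0.211]]
231 [[0.579, 0.304, 0.192], [0.573, 0.316, 0.202], [0.566, 0.318, 0.204], [0.56, 0.317, 0.204]]
234 [[0.586, 0.164, 0.066], [0.573, 0.313, 0.191], [0.566, 0.315, 0.194], [0.56, 0.315, 0.194]]
237 [[0.585, 0.174, 0.065], [0.578, 0.174, 0.066], [0.566, 0.316, 0.186], [0.56, 0.316, 0.186]]
240 [[0.585, 0.188, 0.067], [0.578, 0.182, 0.062], [0.57, 0.184, 0.064], [0.563, 0.185, 0.065]]
243 [[0.584, 0.198, 0.066], [0.577, 0.197, 0.066], [0.57, 0.199, 0.068], [0.562, 0.197, 0.066]]
246 [[0.584, 0.21, 0.067], [0.577, 0.197, 0.056], [0.57, 0.2, 0.058], [0.562, 0.197, 0.056]]
249 [[0.584, 0.219, 0.066], [0.577, 0.199, 0.048], [0.57, 0.196, 0.045], [0.562, 0.195, 0.044]]
252 [[0.583, 0.228, 0.064], [0.577, 0.198, 0.037], [0.57, 0.199, 0.038], [0.562, 0.198, 0.038]]
255 [[0.583, 0.239, 0.064], [0.573, 0.299, 0.12], [0.567, 0.298, 0.119], [0.56, 0.296, 0.118]]
258 [[0.58, 0.306, 0.117], [0.573, 0.306, 0.117], [0.567, 0.304, 0.115], [0.56, 0.304, 0.116]]
261 [[0.58, 0.315, 0.116], [0.573, 0.315, 0.117], [0.566, 0.317, 0.118], [0.56, 0.315, 0.117]]
264 [[0.579, 0.317, 0.109], [0.573, 0.32, 0.112], [0.566, 0.323, 0.116], [0.56, 0.322, 0.115]]
267 [[0.58, 0.314, 0.097], [0.573, 0.322, 0.105], [0.566, 0.325, 0.108], [0.56, 0.322, 0.106]]
270 [[0.58, 0.317, 0.091], [0.573, 0.318, 0.092], [0.566, 0.321, 0.096], [0.56, 0.32, 0.095]]
273 [[0.58, 0.318, 0.083], [0.573, 0.321, 0.086], [0.566, 0.324, 0.089], [0.56, 0.322, 0.088]]
```

View pics/c6.png

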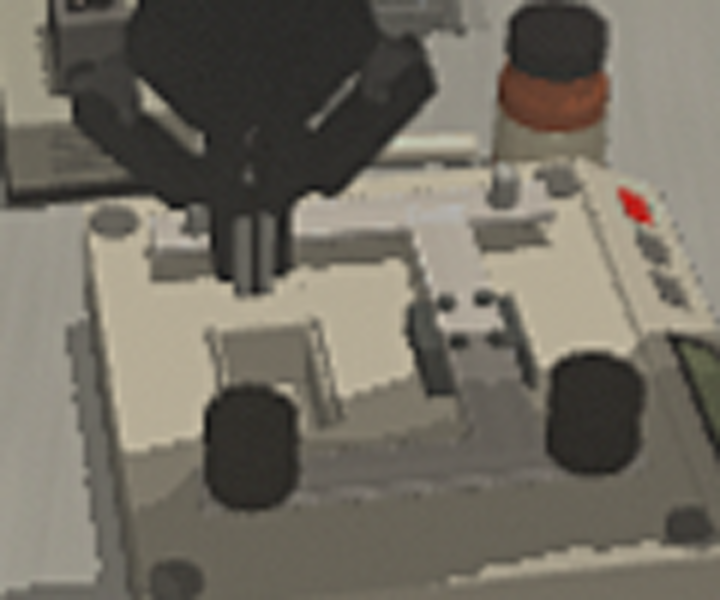

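The image shows shut tips at z≈0.182 while the TCP reads 0.152. The real tips are therefore about 29 mm behind the reported TCP, and I have to go about 28 mm lower. I open and descend to TCP z 0.064.

>>> {"api": "play_rows", "payload": {"motion": [[0,0,0,0,0,0,1],[0,0,0,0,0,0,1],[0,0,0,0,0,0,1],[0,0,0,0,0,0,1],[0,0,1,0,0,0,1]]}}

```text
clock: 12.1
position: [0.5674, 0.3072, 0.1423]
tool_rot: [3.14, -0.001, 1.746]
force: [0.4, -0.1, -0.5]
grip_width: 0.072
finger_force: 0.0
```

>>> {"api": "play_rows", "payload": {"motion": [[0,0,2,0,0,0,1],[0,0,4,0,0,0,1],[0,0,5.5,0,0,0,1],[0,0,6.5,0,0,0,1],[0,0,7,0,0,0,1]]}}

```text
clock: 12.6
position: [0.5665, 0.3068, 0.0707]
tool_rot: [-3.141, 0.0, 1.746]
force: [-0.0, -0.1, 1.2]
grip_width: 0.0853
finger_force: 0.0
```

>>> {"api": "play_rows", "payload": {"motion": [[0,0,0.4,0,0,0,1],[0,0,0.8,0,0,0,1],[0,0,0.8,0,0,0,0.4],[0,0,0.8,0,0,0,0.2],[0,0,0.8,0,0,0,0.1]], "squeeze": 60}}

```text
clock: 13.1
position: [0.567, 0.3071, 0.0642]
tool_rot: [3.141, -0.0, 1.746]
force: [0.2, 0.7, 0.2]
grip_width: 0.047
finger_force: 0.0
```

>>> {"api": "play_rows", "payload": {"motion": [[0,0,0,0,0,0,0],[0,0,0,0,0,0,-0.1],[0,0,0,0,0,0,-1],[0,0,0,0,0,0,-1],[0,0,0,0,0,0,-1]]}}

```text
clock: 13.6
position: [0.5672, 0.3071, 0.0643]
tool_rot: [3.141, -0.0, 1.746]
force: [-0.9, -0.4, 4.9]
grip_width: 0.0347
finger_force: 59.2
```

It is gripped at 35 mm. I start the twist strokes with a light pull.

>>> {"api": "play_rows", "payload": {"motion": [[0,0,-0.05,0,0,0.1,-1],[0,0,-0.08,0,0,0.2,-1],[0,0,-0.1,0,0,0.3,-1],[0,0,-0.15,0,0,0.4,-1],[0,0,-0.2,0,0,0.5,-1]]}}

```text
clock: 14.1
position: [0.5669, 0.307, 0.0652]
tool_rot: [3.141, 0.0, 1.242]
force: [4.9, 0.8, -12.7]
grip_width: 0.034
finger_force: 60.8
```

>>> {"api": "play_rows", "payload": {"motion": [[0,0,0,0,0,-0.1,-1],[0,0,-0.05,0,0,-0.2,-1],[0,0,-0.1,0,0,-0.3,-1],[0,0,-0.1,0,0,-0.4,-1],[0,0,-0.1,0,0,-0.5,-1]]}}

```text
clock: 14.6
position: [0.5668, 0.3071, 0.0662]
tool_rot: [-3.142, 0.0, 1.75]
force: [3.5, 1.6, -8.7]
grip_width: 0.0341
finger_force: 61.2
```

Run:
```python
from h import *
s=observe();print(s['position'],s['force'],s['moment'],s['finger_force'])
p,V=cloud("side","pics/s7.png")
print("sup1 top", blob(V,(250,235,290,285),(.100,.135),p.max(2)<60))
print("cover",blob(V,(230,210,375,310),(.06,.07)))
```

```text
[0.56677497 0.30711648 0.06618714] [ 3.50822682  1.64816506 -8.72279466] [ 0.45557552 -0.69878441 -0.1211039 ] 61.21365386992693
sup1 top (280, array([0.5645, 0.3128, 0.1163]), np.float64(0.1177), 'rect c', array([566. , 309.8]), 'size', array([32. , 60.7]), 'ang', 88.7)
cover (3464, array([0.4838, 0.2577, 0.0651]), np.float64(0.0652), 'rect c', array([503.3, 218.2]), 'size', array([243.3, 245.9]), 'ang', 10.3)
```

It creeps up about 1 mm per stroke at roughly 10 N, and the scale stays level. I continue.

>>> {"api": "play_rows", "payload": {"motion": [[0,0,-0.02,0,0,0.12,-1],[0,0,-0.04,0,0,0.24,-1],[0,0,-0.06,0,0,0.36,-1],[0,0,-0.08,0,0,0.48,-1],[0,0,-0.1,0,0,0.6,-1]]}}

```text
clock: 15.15
position: [0.5666, 0.3071, 0.0674]
tool_rot: [-3.141, 0.0, 1.139]
force: [2.5, 0.9, -10.0]
grip_width: 0.034
finger_force: 61.3
```

>>> {"api": "play_rows", "payload": {"motion": [[0,0,-0.02,0,0,-0.12,-1],[0,0,-0.04,0,0,-0.24,-1],[0,0,-0.06,0,0,-0.36,-1],[0,0,-0.08,0,0,-0.48,-1],[0,0,-0.1,0,0,-0.6,-1]]}}

```text
clock: 15.65
position: [0.5668, 0.3071, 0.0684]
tool_rot: [3.142, -0.0, 1.749]
force: [2.8, 2.7, -9.6]
grip_width: 0.0337
finger_force: 61.3
```

>>> {"api": "play_rows", "payload": {"motion": [[0,0,-0.02,0,0,0.12,-1],[0,0,-0.04,0,0,0.24,-1],[0,0,-0.06,0,0,0.36,-1],[0,0,-0.08,0,0,0.48,-1],[0,0,-0.1,0,0,0.6,-1]]}}

```text
clock: 16.15
position: [0.5667, 0.307, 0.0695]
tool_rot: [-3.142, 0.0, 1.139]
force: [0.5, 1.1, -8.6]
grip_width: 0.0343
finger_force: 61.5
```

>>> {"api": "play_rows", "payload": {"motion": [[0,0,-0.02,0,0,-0.12,-1],[0,0,-0.04,0,0,-0.24,-1],[0,0,-0.06,0,0,-0.36,-1],[0,0,-0.08,0,0,-0.48,-1],[0,0,-0.1,0,0,-0.6,-1]]}}

```text
clock: 16.65
position: [0.5668, 0.307, 0.0705]
tool_rot: [3.142, 0.0, 1.749]
force: [3.0, 1.4, -9.5]
grip_width: 0.0339
finger_force: 61.5
```

>>> {"api": "play_rows", "payload": {"motion": [[0,0,-0.03,0,0,0.12,-1],[0,0,-0.05,0,0,0.24,-1],[0,0,-0.08,0,0,0.36,-1],[0,0,-0.1,0,0,0.48,-1],[0,0,-0.13,0,0,0.6,-1]]}}

```text
clock: 17.15
position: [0.5667, 0.307, 0.0718]
tool_rot: [-3.142, 0.0, 1.139]
force: [3.1, 1.2, -9.7]
grip_width: 0.0339
finger_force: 61.6
```

>>> {"api": "play_rows", "payload": {"motion": [[0,0,-0.03,0,0,-0.12,-1],[0,0,-0.05,0,0,-0.24,-1],[0,0,-0.08,0,0,-0.36,-1],[0,0,-0.1,0,0,-0.48,-1],[0,0,-0.13,0,0,-0.6,-1]]}}

```text
clock: 17.65
position: [0.5668, 0.3069, 0.0731]
tool_rot: [3.142, 0.0, 1.748]
force: [2.9, 1.2, -8.3]
grip_width: 0.0343
finger_force: 61.6
```

>>> {"api": "play_rows", "payload": {"motion": [[0,0,-0.03,0,0,0.12,-1],[0,0,-0.05,0,0,0.24,-1],[0,0,-0.08,0,0,0.36,-1],[0,0,-0.1,0,0,0.48,-1],[0,0,-0.13,0,0,0.6,-1]]}}

```text
clock: 18.15
position: [0.5667, 0.307, 0.0746]
tool_rot: [-3.142, 0.0, 1.139]
force: [1.5, -0.2, -6.0]
grip_width: 0.0343
finger_force: 61.9
```

>>> {"api": "play_rows", "payload": {"motion": [[0,0,-0.03,0,0,-0.12,-1],[0,0,-0.05,0,0,-0.24,-1],[0,0,-0.08,0,0,-0.36,-1],[0,0,-0.1,0,0,-0.48,-1],[0,0,-0.13,0,0,-0.6,-1]]}}

```text
clock: 18.65
position: [0.5669, 0.3069, 0.076]
tool_rot: [3.142, 0.0, 1.748]
force: [1.7, -0.2, -3.1]
grip_width: 0.0344
finger_force: 62.1
```

>>> {"api": "play_rows", "payload": {"motion": [[0,0,-0.03,0,0,0.12,-1],[0,0,-0.05,0,0,0.24,-1],[0,0,-0.08,0,0,0.36,-1],[0,0,-0.1,0,0,0.48,-1],[0,0,-0.13,0,0,0.6,-1]]}}

```text
clock: 19.15
position: [0.5668, 0.307, 0.0775]
tool_rot: [-3.142, -0.0, 1.139]
force: [-0.5, -0.1, 0.1]
grip_width: 0.0339
finger_force: 62.3
```

>>> {"api": "play_rows", "payload": {"motion": [[0,0,-0.03,0,0,-0.12,-1],[0,0,-0.08,0,0,-0.24,-1],[0,0,-0.13,0,0,-0.36,-1],[0,0,-0.18,0,0,-0.48,-1],[0,0,-0.2,0,0,-0.6,-1]]}}

```text
clock: 19.65
position: [0.5668, 0.307, 0.0795]
tool_rot: [3.142, -0.0, 1.748]
force: [0.0, -0.4, -0.3]
grip_width: 0.0339
finger_force: 62.4
```

>>> {"api": "play_rows", "payload": {"motion": [[0,0,-0.2,0,0,0,-1],[0,0,-0.5,0,0,0,-1],[0,0,-1,0,0,0,-1],[0,0,-2,0,0,0,-1],[0,0,-3,0,0,0,-1]]}}

```text
clock: 20.15
position: [0.5668, 0.3071, 0.1103]
tool_rot: [3.141, 0.0, 1.745]
force: [-0.4, -0.8, -0.4]
grip_width: 0.0343
finger_force: 62.4
```

>>> {"api": "play_rows", "payload": {"motion": [[0,0,-2,0,0,0,-1],[0,0,-4,0,0,0,-1],[0,0,-5,0,0,0,-1],[0,0,-5,0,0,0,-1],[0,0,-5,0,0,0,-1]]}}

```text
clock: 20.65
position: [0.5665, 0.307, 0.1589]
tool_rot: [-3.141, 0.0, 1.746]
force: [0.5, 0.2, -1.2]
grip_width: 0.0343
finger_force: 62.4
```

Run:
```python
from h import *
s=observe();print(s['position'],s['tool_rot'],s['force'],s['grip_width'],s['finger_force'])
p,V=cloud("side","pics/s8.png"); q,W=cloud("top")
u,v=proj("side",s['position']+[0,.01,.03]);print(u,v)
u=int(u)
for r in range(int(v)-12,int(v)+26,2): print(r,np.round(V[r,u],3),p[r,u])
print("charger",blob(W,(235,135,310,200),(.044,.053)))
print("packtop",blob(W,(235,135,310,200),(.08,.095)))
print("rack",blob(W,(285,170,400,240),(.035,.1)))
cv2.imwrite("pics/s8c.png",cv2.resize(p[130:310,200:400,::-1],(800,600),interpolation=cv2.INTER_CUBIC))
```

```text
[0.56654934 0.30695768 0.15889864] [-3.14122475e+00  5.16876101e-05  1.74567268e+00] [ 0.54022102  0.24186701 -1.22857315] 0.034251131682451016 62.356041111052036
270.9058982769394 236.23861775394224
224 [0.569 0.303 0.21 ] [46 44 40]
226 [0.569 0.309 0.21 ] [45 43 40]
228 [0.568 0.318 0.212] [48 46 42]
230 [0.568 0.322 0.21 ] [50 48 43]
232 [0.568 0.323 0.206] [46 45 42]
234 [0.568 0.324 0.201] [49 46 43]
236 [0.568 0.323 0.194] [46 45 41]
238 [0.568 0.323 0.189] [51 48 44]
240 [0.568 0.322 0.183] [46 44 38]
242 [0.568 0.324 0.179] [50 47 43]
244 [0.572 0.198 0.064] [176 168 149]
246 [0.572 0.196 0.055] [112 107  93]
248 [0.572 0.197 0.049] [117 111  98]
250 [0.572 0.198 0.044] [116 111  98]
252 [0.572 0.199 0.038] [116 110  97]
254 [0.572 0.2   0.032] [100  96  84]
256 [0.572 0.205 0.03 ] [186 177 155]
258 [0.572 0.214 0.032] [183 174 152]
260 [0.571 0.221 0.031] [186 176 154]
charger (639, array([ 0.6523, -0.0132,  0.0487]), np.float64(0.0489), 'rect c', array([655. , -13.5]), 'size', array([ 91. , 104.2]), 'ang', 10.6)
packtop (242, array([ 0.6523, -0.0165,  0.0886]), np.float64(0.0888), 'rect c', array([629.6, -55.5]), 'size', array([161.8,  59.9]), 'ang', 59.0)
rack (3581, array([ 0.538 , -0.2266,  0.0631]), np.float64(0.063), 'rect c', array([ 565.5, -208.4]), 'size', array([183.3, 297. ]), 'ang', 6.0)
```

View pics/s8c.png

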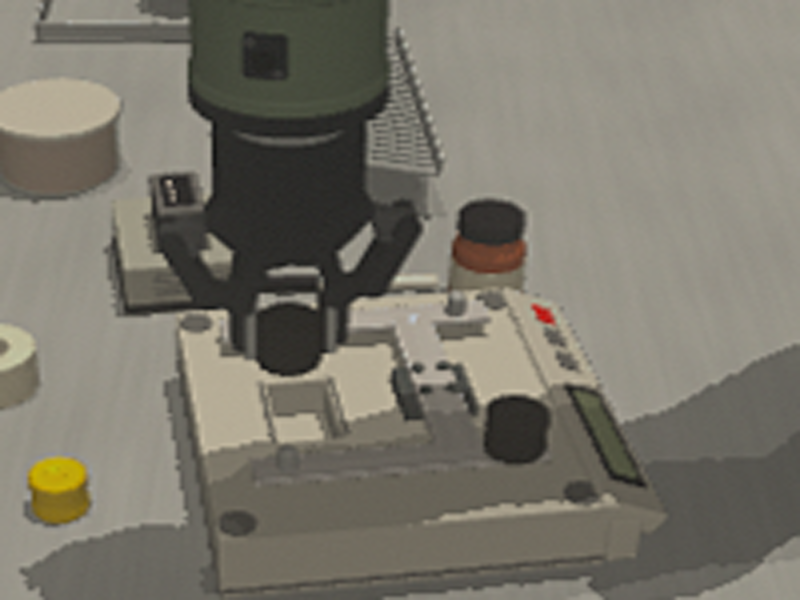

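Support 1 is off and held at TCP+19 mm, and stud 1 is bare. The scale and charger haven't moved. Now plan the placing on the deck.

```bash
cat >> h.py <<'E'
def deck(c,yaw,x,y,h,psi):
    # TCP pose that puts support foot h above deck point (x,y)
    A=Ro.from_euler('z',yaw,degrees=True)*Ro.from_rotvec([0,-np.radians(15),0])
    return np.array(c)+A.apply([x,y,h-.0187]),Rdown(psi,15,yaw)
E
python3 - <<'E'
from h import *
c=(.5367,-.2297,.062)
plan([((.58,.10,.17),Rdown(96)),deck(c,6,0,-.05,.08,96),deck(c,6,0,-.05,.02,96)])
E
```

```text
[-20.6, -2.255, -1.15, -0.001, 0.001, 0.07]
-- [0.58 0.1  0.17]
[-18.668, -4.67, 2.439, -0.131, -0.0, 0.0]
[-18.668, -4.948, 1.809, -0.131, -0.0, 0.0]
-- [ 0.5261 -0.2811  0.1212]
[-0.0, 0.0, 6.0, 0.0, -0.0, 0.0]
-- [ 0.5416 -0.2795  0.0633]
```

>>> {"api": "play_rows", "payload": {"motion": [[-3,-0.3,-0.5,0,0,0.07,-1],[-7.5,-0.8,-1.1,0,0,0.07,-1],[-12,-1.3,-1.1,0,0,0.07,-1],[-16.5,-1.8,-1.1,0,0,0.07,-1],[-20.6,-2.25,-1.15,0,0,0.07,-1]]}}

```text
clock: 21.25
position: [0.5801, 0.0979, 0.1702]
tool_rot: [-3.141, 0.0, 1.675]
force: [0.9, -0.2, -0.4]
grip_width: 0.0338
finger_force: 62.3
```

>>> {"api": "play_rows", "payload": {"motion": [[-3.7,-0.93,0.4,-0.026,0,0,-1],[-7.4,-1.87,0.9,-0.052,0,0,-1],[-11.2,-2.8,1.4,-0.078,0,0,-1],[-15,-3.7,1.9,-0.105,0,0,-1],[-18.67,-4.67,2.44,-0.131,0,0,-1]]}}

```text
clock: 21.75
position: [0.5529, -0.0919, 0.1457]
tool_rot: [3.01, 0.0, 1.676]
force: [1.0, -0.3, -0.2]
grip_width: 0.0342
finger_force: 62.3
```

>>> {"api": "play_rows", "payload": {"motion": [[-4,-1,0.36,-0.026,0,0,-1],[-8,-2,0.72,-0.052,0,0,-1],[-12,-3,1.1,-0.078,0,0,-1],[-16,-4.2,1.5,-0.105,0,0,-1],[-18.67,-4.95,1.81,-0.131,0,0,-1]]}}

```text
clock: 22.25
position: [0.5253, -0.2839, 0.121]
tool_rot: [2.88, 0.0, 1.673]
force: [-0.2, -0.1, -0.3]
grip_width: 0.034
finger_force: 62.3
```

Run:
```python
from h import *
s=observe();print(s['position'],s['grip_width'],s['finger_force'],s['force'])
p,V=cloud("side"); q,W=cloud("top")
cv2.imwrite("pics/c9.png",np.hstack([cv2.resize(p[100:250,180:340,::-1],(400,375)),cv2.resize(q[110:260,240:400,::-1],(400,375))]))
x=(V[...,0]>.45)&(V[...,0]<.62)&(V[...,1]>-.38)&(V[...,1]<-.08)&(V[...,2]>.03)&(V[...,2]<.085)
P=V[x]; print(len(P),cv2.minAreaRect((P[:,:2]*1000).astype(np.float32)))
c=(.5367,-.2297,.062)
plan([deck(c,6,0,-.05,.02,96),deck(c,6,0,-.05,.001,96)])
```

```text
[ 0.5252956  -0.28388753  0.12101713] 0.03400425100943814 62.321477718651295 [-0.23912431 -0.12427085 -0.33242621]
1603 ((532.0821533203125, -230.35671997070312), (120.27381134033203, 267.3426818847656), 6.158259391784668)
[0.457, 0.278, 6.014, -0.001, 0.002, -0.007]
-- [ 0.5416 -0.2795  0.0633]
[0.0, -0.0, 1.9, -0.0, -0.0, -0.0]
-- [ 0.5465 -0.2789  0.0449]
```

View pics/c9.png

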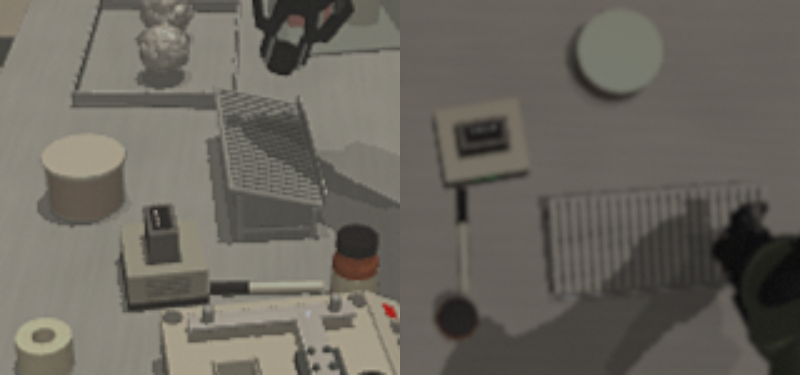

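>>> {"api": "play_rows", "payload": {"motion": [[0.2,0.15,1.5,0,0,0,-1],[0.4,0.25,3,0,0,0,-1],[0.4,0.25,4.5,0,0,0,-1],[0.4,0.25,6,0,0,0,-1],[0.4,0.25,6,0,0,0,-1]]}}

```text
clock: 22.85
position: [0.5439, -0.2736, 0.062]
tool_rot: [2.882, -0.002, 1.677]
force: [0.3, -0.5, 0.0]
grip_width: 0.0342
finger_force: 62.3
```

Run:
```python
from h import *
s=observe();print(s['position'],s['grip_width'],s['finger_force'],s['force'])
p,V=cloud("side"); q,W=cloud("top")
n=-Ro.from_euler('xyz',s['tool_rot']).apply([0,0,1]); f=s['position']+.0187*n;print('foot',f,n)
print(proj("side",f),proj("top",f+.034*n))
u,v=map(int,proj("side",f))
for r in range(v-14,v+10,2): print(r,np.round(V[r,u],3),p[r,u])
cv2.imwrite("pics/c10.png",cv2.resize(p[v-60:v+40,u-60:u+60,::-1],(720,600),interpolation=cv2.INTER_CUBIC))
c=(.5367,-.2297,.062)
plan([deck(c,6,0,-.05,.001,96)])
```

```text
[ 0.54388363 -0.27360649  0.06200991] 0.034168928386120026 62.31649663299322 [ 0.29106104 -0.51772865  0.03828004]
foot [ 0.53912027 -0.27415163  0.08008485] [-0.25472484 -0.02915172  0.96657407]
(np.float64(284.4361267262197), np.float64(145.0451487824128)) (np.float64(363.0608652286442), np.float64(206.11073126287982))
131 [ 0.541 -0.269  0.134] [82 82 76]
133 [ 0.541 -0.264  0.129] [88 85 80]
135 [ 0.541 -0.272  0.118] [35 34 32]
137 [ 0.541 -0.262  0.116] [43 41 38]
139 [ 0.541 -0.261  0.11 ] [43 42 39]
141 [ 0.541 -0.262  0.101] [43 42 38]
143 [ 0.541 -0.264  0.093] [44 42 40]
145 [ 0.541 -0.255  0.091] [42 42 37]
147 [ 0.54  -0.288  0.065] [53 52 49]
149 [ 0.54  -0.281  0.062] [74 73 67]
151 [ 0.54  -0.263  0.064] [77 76 71]
153 [ 0.54  -0.25   0.064] [91 89 84]
[-0.443, -0.308, 1.911, -0.001, -0.001, 0.001]
-- [ 0.5465 -0.2789  0.0449]
```

View pics/c10.png

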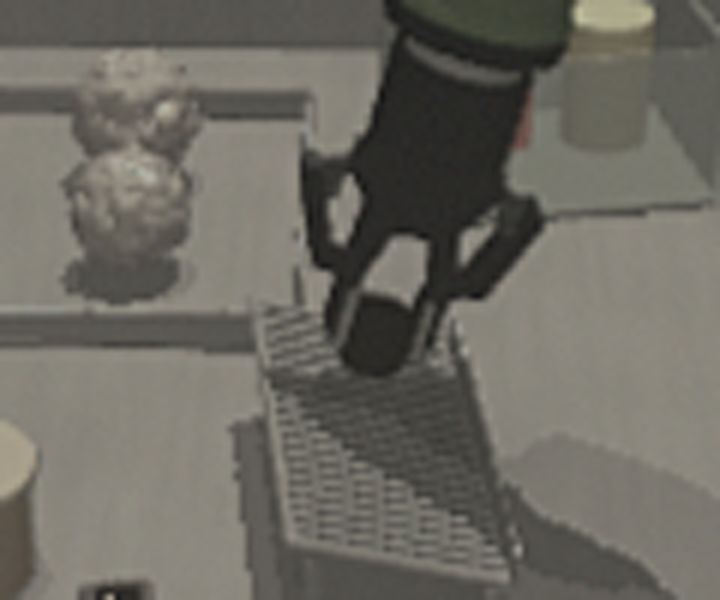

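The support is over the deck with its foot about 19 mm above it. I lower gently in two steps.

>>> {"api": "play_rows", "payload": {"motion": [[0,0,0.4,0,0,0,-1],[0,0,0.8,0,0,0,-1],[0,0,1.2,0,0,0,-1],[0,0,1.5,0,0,0,-1],[0,0,1.5,0,0,0,-1]]}}

```text
clock: 23.45
position: [0.548, -0.2746, 0.0498]
tool_rot: [2.88, -0.0, 1.676]
force: [0.1, 1.0, 0.0]
grip_width: 0.034
finger_force: 62.3
```

>>> {"api": "play_rows", "payload": {"motion": [[0,0,0.1,0,0,0,-1],[0,0,0.2,0,0,0,-1],[0,0,0.3,0,0,0,-1],[0,0,0.4,0,0,0,-1],[0,0,0.4,0,0,0,-1]]}}

```text
clock: 23.95
position: [0.5491, -0.2746, 0.0462]
tool_rot: [2.88, -0.0, 1.676]
force: [0.1, 0.3, -0.1]
grip_width: 0.0342
finger_force: 62.3
```

>>> {"api": "play_rows", "payload": {"motion": [[0,0,0.05,0,0,0,-1],[0,0,0.1,0,0,0,-1],[0,0,0.15,0,0,0,-1],[0,0,0.2,0,0,0,-1],[0,0,0.2,0,0,0,-1]]}}

```text
clock: 24.45
position: [0.5495, -0.2746, 0.0449]
tool_rot: [2.879, 0.0, 1.676]
force: [-6.0, 1.1, 11.5]
grip_width: 0.0341
finger_force: 63.8
```

It has touched down. I release and retreat along the deck normal.

>>> {"api": "play_rows", "payload": {"motion": [[0,0,-0.1,0,0,0,-1],[0,0,-0.1,0,0,0,0],[0,0,-0.1,0,0,0,0.2],[0,0,-0.1,0,0,0,0.3],[0,0,-0.1,0,0,0,0.3]]}}

```text
clock: 24.95
position: [0.5493, -0.2745, 0.0453]
tool_rot: [2.88, -0.0, 1.676]
force: [-0.8, 0.5, 0.2]
grip_width: 0.0556
finger_force: 0.0
```

>>> {"api": "play_rows", "payload": {"motion": [[0,0,-0.5,0,0,0,0.3],[0,0,-2,0,0,0,0.3],[0,0,-4,0,0,0,0.3],[0,0,-7,0,0,0,0.3],[0,0,-10,0,0,0,0.3]]}}

```text
clock: 25.45
position: [0.5228, -0.2774, 0.1439]
tool_rot: [2.879, 0.0, 1.675]
force: [-0.2, 0.8, 0.3]
grip_width: 0.0555
finger_force: 0.0
```

Run:
```python
from h import *
D=Rdown(100)
plan([((.55,-.10,.17),Rdown(98)),((.47,.15,.17),D),((.4398,.2843,.14),D),((.4398,.2843,.064),D)])
```

```text
[17.356, 5.073, -1.34, 0.262, 0.005, -0.035]
-- [ 0.55 -0.1   0.17]
[12.935, -2.221, 0.0, -0.0, -0.0, -0.017]
[12.972, -1.995, -0.0, -0.0, -0.0, -0.017]
-- [0.47 0.15 0.17]
[13.75, -0.642, 3.0, 0.0, 0.0, 0.0]
-- [0.4398 0.2843 0.14  ]
[0.0, -0.0, 7.6, 0.0, 0.0, 0.0]
-- [0.4398 0.2843 0.064 ]
```

>>> {"api": "play_rows", "payload": {"motion": [[3.5,1,-0.3,0.05,0,0,0.3],[7,2,-0.6,0.1,0,0,0.6],[10.5,3,-0.9,0.15,0,-0.01,1],[14,4,-1.1,0.2,0.005,-0.02,1],[17.35,5.07,-1.34,0.262,0.005,-0.035,1]]}}

```text
clock: 25.95
position: [0.5503, -0.0988, 0.1698]
tool_rot: [-3.141, 0.0, 1.711]
force: [0.3, -0.9, -0.3]
grip_width: 0.0855
finger_force: 0.0
```

>>> {"api": "play_rows", "payload": {"motion": [[2.6,-0.44,0,0,0,0,1],[5.2,-0.88,0,0,0,0,1],[7.8,-1.3,0,0,0,0,1],[10.4,-1.8,0,0,0,-0.01,1],[12.95,-2.2,0,0,0,-0.017,1]]}}

```text
clock: 26.45
position: [0.5101, 0.026, 0.1693]
tool_rot: [3.141, -0.0, 1.728]
force: [-0.3, 0.6, -0.1]
grip_width: 0.0851
finger_force: 0.0
```

>>> {"api": "play_rows", "payload": {"motion": [[2.6,-0.4,0,0,0,0,1],[5.2,-0.8,0,0,0,0,1],[7.8,-1.2,0,0,0,0,1],[10.4,-1.6,0,0,0,-0.01,1],[12.97,-2,0,0,0,-0.017,1]]}}

```text
clock: 26.95
position: [0.4702, 0.1509, 0.1693]
tool_rot: [3.141, -0.001, 1.745]
force: [1.1, 0.8, 0.0]
grip_width: 0.0854
finger_force: 0.0
```

>>> {"api": "play_rows", "payload": {"motion": [[4,-0.2,0.5,0,0,0,1],[8,-0.4,1.5,0,0,0,1],[12,-0.6,2.5,0,0,0,1],[13.75,-0.64,3,0,0,0,1],[13.75,-0.64,3,0,0,0,1]]}}

```text
clock: 27.45
position: [0.4395, 0.2866, 0.1383]
tool_rot: [-3.141, -0.001, 1.748]
force: [0.5, -1.4, -0.1]
grip_width: 0.0854
finger_force: 0.0
```

Run:
```python
from h import *
p,V=cloud("side"); q,W=cloud("top")
s=observe();print(s['position'],s['tool_rot'],s['qpos'])
plan([((.4395,.2842,.064),Rdown(100))])
x=(V[...,0]>.42)&(V[...,0]<.66)&(V[...,1]>-.40)&(V[...,1]<-.06)&(V[...,2]>.03)&(V[...,2]<.085)
print("rack",cv2.minAreaRect((V[x][:,:2]*1000).astype(np.float32)))
x=(W[...,0]>.42)&(W[...,0]<.66)&(W[...,1]>-.40)&(W[...,1]<-.06)&(W[...,2]>.03)&(W[...,2]<.085)
print("rack top",cv2.minAreaRect((W[x][:,:2]*1000).astype(np.float32)))
for A,nm in((V,'side'),(W,'top')):
    x=(abs(A[...,0]-.54)<.06)&(abs(A[...,1]+.275)<.05)&(A[...,2]>.085)&(A[...,2]<.13);print("sup1",nm,x.sum(),A[x].mean(0))
cv2.imwrite("pics/c11.png",np.hstack([cv2.resize(p[130:330,180:380,::-1],(400,400)),cv2.resize(q[130:270,130:400,::-1],(400,400))]))
```

```text
[0.44077992 0.28373789 0.13881252] [3.14122823e+00 1.70018059e-06 1.74463783e+00] [-0.83777592  0.45944633  0.20329233  1.93818376 -0.13061467  0.75612582
 -0.38598405]
[0.068, -0.121, 7.481, 0.0, 0.0, -0.001]
-- [0.4395 0.2842 0.064 ]
rack ((561.1875, -215.6002960205078), (181.4073028564453, 293.5520324707031), 6.0211100578308105)
rack top ((574.4049072265625, -211.12554931640625), (200.2433319091797, 290.4472351074219), 5.963565826416016)
sup1 side 76 [ 0.53501473 -0.27015682  0.09389211]
sup1 top 127 [ 0.53816922 -0.27399271  0.09607028]
```

View pics/c11.png

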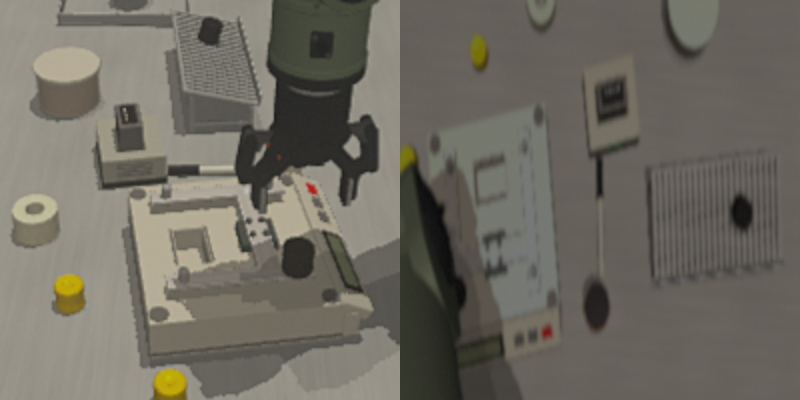

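Support 1 stands flat on the deck and the charger and rack are undisturbed. Now support 3.

>>> {"api": "play_rows", "payload": {"motion": [[0.05,-0.1,2,0,0,0,1],[0.05,-0.1,4,0,0,0,1],[0.05,-0.1,6,0,0,0,1],[0.05,-0.1,7.2,0,0,0,1],[0.05,-0.1,7.5,0,0,0,1]]}}

```text
clock: 28.05
position: [0.4396, 0.2836, 0.0627]
tool_rot: [-3.141, 0.001, 1.743]
force: [0.2, -0.9, 0.8]
grip_width: 0.0856
finger_force: 0.0
```

>>> {"api": "play_rows", "payload": {"motion": [[0,0,0,0,0,0,0.5],[0,0,0,0,0,0,0.2],[0,0,0,0,0,0,0.1],[0,0,0,0,0,0,0],[0,0,0,0,0,0,-0.1]], "squeeze": 60}}

```text
clock: 28.55
position: [0.4396, 0.285, 0.0635]
tool_rot: [3.141, -0.001, 1.745]
force: [-0.3, -0.5, -0.6]
grip_width: 0.0383
finger_force: 0.0
```

>>> {"api": "play_rows", "payload": {"motion": [[0,0,0,0,0,0,-1],[0,0,0,0,0,0,-1],[0,0,0,0,0,0,-1],[0,0,0,0,0,0,-1],[0,0,0,0,0,0,-1]]}}

```text
clock: 29.05
position: [0.439, 0.2849, 0.0636]
tool_rot: [-3.141, -0.001, 1.745]
force: [-5.8, -1.5, 11.6]
grip_width: 0.0345
finger_force: 58.4
```

>>> {"api": "play_rows", "payload": {"motion": [[0,0,-0.05,0,0,0.1,-1],[0,0,-0.1,0,0,0.2,-1],[0,0,-0.15,0,0,0.3,-1],[0,0,-0.2,0,0,0.4,-1],[0,0,-0.25,0,0,0.5,-1]]}}

```text
clock: 29.55
position: [0.439, 0.2846, 0.065]
tool_rot: [-3.141, 0.001, 1.241]
force: [2.7, 0.4, -17.7]
grip_width: 0.0341
finger_force: 61.2
```

>>> {"api": "play_rows", "payload": {"motion": [[0,0,-0.02,0,0,-0.1,-1],[0,0,-0.04,0,0,-0.2,-1],[0,0,-0.06,0,0,-0.3,-1],[0,0,-0.08,0,0,-0.4,-1],[0,0,-0.1,0,0,-0.5,-1]]}}

```text
clock: 30.05
position: [0.4388, 0.2847, 0.0661]
tool_rot: [-3.14, 0.0, 1.749]
force: [-0.9, 0.4, -10.3]
grip_width: 0.0341
finger_force: 62.2
```

>>> {"api": "play_rows", "payload": {"motion": [[0,0,-0.02,0,0,0.12,-1],[0,0,-0.04,0,0,0.24,-1],[0,0,-0.06,0,0,0.36,-1],[0,0,-0.08,0,0,0.48,-1],[0,0,-0.1,0,0,0.6,-1]]}}

```text
clock: 30.55
position: [0.439, 0.2847, 0.0673]
tool_rot: [-3.141, 0.001, 1.14]
force: [0.3, 0.1, -9.5]
grip_width: 0.0343
finger_force: 62.5
```

>>> {"api": "play_rows", "payload": {"motion": [[0,0,-0.02,0,0,-0.12,-1],[0,0,-0.04,0,0,-0.24,-1],[0,0,-0.06,0,0,-0.36,-1],[0,0,-0.08,0,0,-0.48,-1],[0,0,-0.1,0,0,-0.6,-1]]}}

```text
clock: 31.05
position: [0.4389, 0.2847, 0.0683]
tool_rot: [-3.14, -0.0, 1.75]
force: [-0.9, 0.2, -8.2]
grip_width: 0.0339
finger_force: 62.5
```

>>> {"api": "play_rows", "payload": {"motion": [[0,0,-0.03,0,0,0.12,-1],[0,0,-0.05,0,0,0.24,-1],[0,0,-0.08,0,0,0.36,-1],[0,0,-0.1,0,0,0.48,-1],[0,0,-0.13,0,0,0.6,-1]]}}

```text
clock: 31.55
position: [0.439, 0.2847, 0.0696]
tool_rot: [-3.141, 0.001, 1.14]
force: [0.5, 0.8, -10.0]
grip_width: 0.0342
finger_force: 62.4
```

>>> {"api": "play_rows", "payload": {"motion": [[0,0,-0.03,0,0,-0.12,-1],[0,0,-0.05,0,0,-0.24,-1],[0,0,-0.08,0,0,-0.36,-1],[0,0,-0.1,0,0,-0.48,-1],[0,0,-0.13,0,0,-0.6,-1]]}}

```text
clock: 32.05
position: [0.4389, 0.2847, 0.0709]
tool_rot: [-3.14, 0.0, 1.75]
force: [-1.0, 1.4, -9.8]
grip_width: 0.034
finger_force: 62.4
```

>>> {"api": "play_rows", "payload": {"motion": [[0,0,-0.03,0,0,0.12,-1],[0,0,-0.05,0,0,0.24,-1],[0,0,-0.08,0,0,0.36,-1],[0,0,-0.1,0,0,0.48,-1],[0,0,-0.13,0,0,0.6,-1]]}}

```text
clock: 32.55
position: [0.4391, 0.2847, 0.0723]
tool_rot: [-3.141, 0.0, 1.14]
force: [0.6, 0.2, -8.7]
grip_width: 0.034
finger_force: 62.6
```

>>> {"api": "play_rows", "payload": {"motion": [[0,0,-0.03,0,0,-0.12,-1],[0,0,-0.05,0,0,-0.24,-1],[0,0,-0.08,0,0,-0.36,-1],[0,0,-0.1,0,0,-0.48,-1],[0,0,-0.13,0,0,-0.6,-1]]}}

```text
clock: 33.05
position: [0.4389, 0.2847, 0.0736]
tool_rot: [-3.141, -0.0, 1.75]
force: [-1.3, 0.4, -7.2]
grip_width: 0.0341
finger_force: 62.7
```

>>> {"api": "play_rows", "payload": {"motion": [[0,0,-0.03,0,0,0.12,-1],[0,0,-0.05,0,0,0.24,-1],[0,0,-0.08,0,0,0.36,-1],[0,0,-0.1,0,0,0.48,-1],[0,0,-0.13,0,0,0.6,-1]]}}

```text
clock: 33.55
position: [0.4391, 0.2848, 0.075]
tool_rot: [-3.141, 0.0, 1.14]
force: [-0.6, 0.6, -3.5]
grip_width: 0.034
finger_force: 62.9
```

>>> {"api": "play_rows", "payload": {"motion": [[0,0,-0.03,0,0,-0.12,-1],[0,0,-0.05,0,0,-0.24,-1],[0,0,-0.08,0,0,-0.36,-1],[0,0,-0.1,0,0,-0.48,-1],[0,0,-0.13,0,0,-0.6,-1]]}}

```text
clock: 34.05
position: [0.439, 0.2848, 0.0764]
tool_rot: [-3.141, -0.0, 1.75]
force: [-2.1, -0.1, -1.7]
grip_width: 0.0343
finger_force: 63.1
```

>>> {"api": "play_rows", "payload": {"motion": [[0,0,-0.03,0,0,0.12,-1],[0,0,-0.05,0,0,0.24,-1],[0,0,-0.08,0,0,0.36,-1],[0,0,-0.1,0,0,0.48,-1],[0,0,-0.13,0,0,0.6,-1]]}}

```text
clock: 34.55
position: [0.4394, 0.2848, 0.0779]
tool_rot: [-3.141, -0.0, 1.14]
force: [0.1, -0.1, -0.1]
grip_width: 0.0341
finger_force: 63.2
```

>>> {"api": "play_rows", "payload": {"motion": [[0,0,-0.03,0,0,-0.12,-1],[0,0,-0.05,0,0,-0.24,-1],[0,0,-0.08,0,0,-0.36,-1],[0,0,-0.1,0,0,-0.48,-1],[0,0,-0.13,0,0,-0.6,-1]]}}

```text
clock: 35.05
position: [0.4395, 0.2848, 0.0792]
tool_rot: [3.142, -0.0, 1.75]
force: [-0.6, -0.7, -0.4]
grip_width: 0.0342
finger_force: 63.2
```

Free. I lift clear and check the rack before carrying it over.

>>> {"api": "play_rows", "payload": {"motion": [[0,0,-0.3,0,0,0,-1],[0,0,-1,0,0,0,-1],[0,0,-2,0,0,0,-1],[0,0,-4,0,0,0,-1],[0,0,-6,0,0,0,-1]]}}

```text
clock: 35.55
position: [0.4394, 0.2848, 0.1404]
tool_rot: [-3.142, -0.0, 1.743]
force: [1.1, 0.3, 0.4]
grip_width: 0.0342
finger_force: 63.2
```

>>> {"api": "play_rows", "payload": {"motion": [[0,0,-2,0,0,0,-1],[0,0,-3.5,0,0,0,-1],[0,0,-3.5,0,0,0,-1],[0,0,-3.5,0,0,0,-1],[0,0,-3.5,0,0,0,-1]]}}

```text
clock: 36.05
position: [0.4391, 0.2847, 0.1736]
tool_rot: [-3.141, 0.0, 1.745]
force: [0.8, 0.5, -1.4]
grip_width: 0.0341
finger_force: 63.2
```

Run:
```python
from h import *
s=observe();print(s['position'],s['grip_width'],s['finger_force'],s['force'])
p,V=cloud("side"); q,W=cloud("top","pics/t12.png")
print("rack",blob(W,(292,180,392,232),(.035,.082)))
print("charger",blob(W,(235,135,310,200),(.044,.053)))
x=(abs(W[...,0]-.54)<.06)&(abs(W[...,1]+.275)<.05)&(W[...,2]>.088)&(W[...,2]<.13);print("sup1",x.sum(),W[x].mean(0))
u,v=map(int,proj("side",s['position']+[0,.018,.03]))
for r in range(v-14,v+14,2): print(r,np.round(V[r,u],3),p[r,u])
c=(.5367,-.2297,.062)
plan([((.50,.10,.17),Rdown(98)),deck(c,6,0,.04,.08,96),deck(c,6,0,.04,.004,96)])
```

```text
[0.43912811 0.28469299 0.17361507] 0.03407246436091703 63.230347987264395 [ 0.7695661   0.45924236 -1.41515846]
rack (3388, array([ 0.5363, -0.2271,  0.0634]), np.float64(0.0634), 'rect c', array([ 536.3, -230.4]), 'size', array([120.5, 261.6]), 'ang', 6.3)
charger (634, array([ 0.6585, -0.0098,  0.0487]), np.float64(0.0487), 'rect c', array([661.3, -10.6]), 'size', array([ 91.5, 104. ]), 'ang', 10.8)
sup1 126 [ 0.53833936 -0.27417011  0.09585484]
213 [0.439 0.278 0.224] [44 42 38]
215 [0.44  0.289 0.226] [45 44 40]
217 [0.44  0.296 0.226] [46 43 40]
219 [0.441 0.301 0.225] [48 46 42]
221 [0.44  0.3   0.219] [48 47 44]
223 [0.44  0.302 0.215] [51 48 44]
225 [0.439 0.299 0.208] [49 48 45]
227 [0.439 0.3   0.204] [47 46 43]
229 [0.439 0.3   0.198] [46 42 40]
231 [0.417 0.151 0.07 ] [127 121 106]
233 [0.418 0.158 0.07 ] [167 158 139]
235 [0.418 0.162 0.066] [130 123 108]
237 [0.418 0.168 0.065] [147 141 123]
239 [0.418 0.174 0.063] [174 165 144]
[-19.235, 2.793, 0.352, -0.001, 0.0, 0.034]
-- [0.5  0.1  0.17]
[-14.553, -1.2, 2.439, -0.131, -0.002, 0.017]
[-14.569, -1.258, 2.312, -0.131, -0.002, 0.017]
-- [ 0.5167 -0.1916  0.1212]
[-0.0, 0.0, 7.6, 0.0, 0.0, -0.0]
-- [ 0.5363 -0.1895  0.0478]
```

The rack hasn't moved. The charger was nudged slightly, with the pack still in it. I carry on to the deck.

>>> {"api": "play_rows", "payload": {"motion": [[-3,0.45,0,0,0,0,-1],[-7,1,0.1,0,0,0,-1],[-11,1.6,0.2,0,0,0.01,-1],[-15,2.2,0.3,0,0,0.02,-1],[-19.2,2.8,0.35,0,0,0.034,-1]]}}

```text
clock: 36.65
position: [0.5004, 0.0991, 0.1701]
tool_rot: [-3.141, -0.0, 1.711]
force: [0.5, 1.0, 0.0]
grip_width: 0.0337
finger_force: 63.2
```

>>> {"api": "play_rows", "payload": {"motion": [[-3,-0.24,0.5,-0.026,0,0,-1],[-6,-0.48,1,-0.052,0,0,-1],[-9,-0.72,1.5,-0.078,0,0.01,-1],[-12,-1,2,-0.105,0,0.01,-1],[-14.55,-1.2,2.44,-0.131,-0.002,0.017,-1]]}}

```text
clock: 37.15
position: [0.5084, -0.0469, 0.1455]
tool_rot: [3.01, 0.001, 1.693]
force: [1.4, 0.1, -0.3]
grip_width: 0.0339
finger_force: 63.2
```

>>> {"api": "play_rows", "payload": {"motion": [[-3,-0.25,0.5,-0.026,0,0,-1],[-7,-0.6,1,-0.052,0,0,-1],[-11,-0.9,1.6,-0.078,0,0.01,-1],[-14.57,-1.26,2.31,-0.131,-0.002,0.017,-1],[-14.57,-1.26,2.31,-0.131,-0.002,0.017,-1]]}}

```text
clock: 37.65
position: [0.5148, -0.1969, 0.1202]
tool_rot: [2.88, -0.0, 1.667]
force: [-0.3, 0.9, -0.1]
grip_width: 0.0337
finger_force: 63.2
```

Run:
```python
from h import *
s=observe();print(s['position'],s['tool_rot'],s['grip_width'],s['finger_force'])
p,V=cloud("side")
cv2.imwrite("pics/c13.png",cv2.resize(p[70:230,180:380,::-1],(750,600),interpolation=cv2.INTER_CUBIC))
x=(V[...,0]>.45)&(V[...,0]<.62)&(V[...,1]>-.40)&(V[...,1]<-.08)&(V[...,2]>.03)&(V[...,2]<.08)
print("rack",cv2.minAreaRect((V[x][:,:2]*1000).astype(np.float32)))
n=-Ro.from_euler('xyz',s['tool_rot']).apply([0,0,1])
u,v=map(int,proj("side",s['position']+.03*n+[0,.018,0]))
for r in range(v-12,v+18,2): print(r,np.round(V[r,u],3),p[r,u])
c=(.5367,-.2297,.062)
plan([deck(c,6,0,.04,.004,96)])
```

```text
[ 0.51482806 -0.19693038  0.12023332] [ 2.88026458e+00 -1.49285461e-04  1.66747622e+00] 0.03371784573934507 63.240642165765166
rack ((531.8143310546875, -230.44798278808594), (120.212890625, 268.181884765625), 6.069646835327148)
128 [ 0.508 -0.214  0.173] [94 91 85]
130 [ 0.508 -0.202  0.172] [41 37 36]
132 [ 0.509 -0.186  0.174] [42 42 40]
134 [ 0.508 -0.185  0.168] [40 39 35]
136 [ 0.508 -0.18   0.164] [43 41 40]
138 [ 0.508 -0.184  0.154] [42 41 38]
140 [ 0.508 -0.185  0.147] [43 41 38]
142 [ 0.508 -0.182  0.142] [35 31 30]
144 [ 0.503 -0.329  0.054] [107 105  97]
146 [ 0.503 -0.321  0.051] [101  99  93]
148 [ 0.503 -0.304  0.053] [118 116 106]
150 [ 0.503 -0.292  0.052] [115 113 105]
152 [ 0.504 -0.27   0.057] [108 105  98]
154 [ 0.504 -0.259  0.056] [89 89 82]
156 [ 0.504 -0.243  0.057] [98 97 88]
[0.28, 0.178, 7.573, -0.001, 0.0, -0.005]
-- [ 0.5363 -0.1895  0.0478]
```

View pics/c13.png

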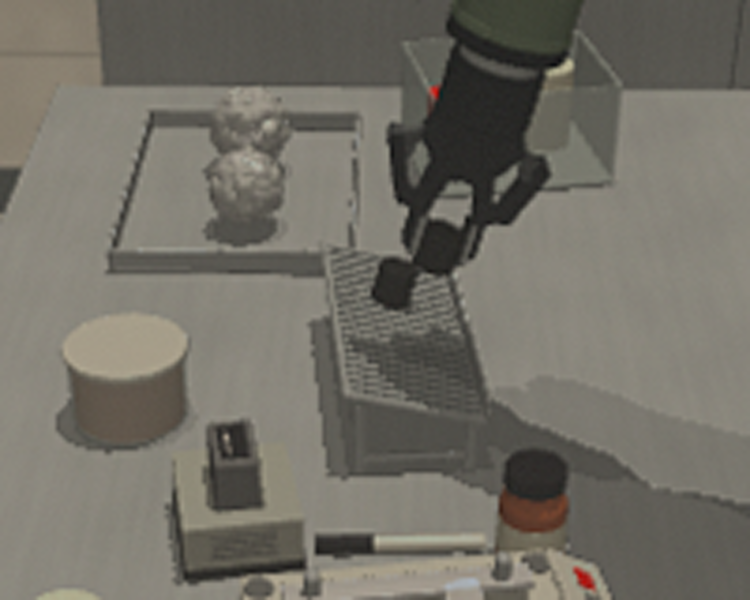

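The support is held square over free deck, with support 1 beyond it. I lower it.

>>> {"api": "play_rows", "payload": {"motion": [[0.1,0.2,1.5,0,0,0,-1],[0.2,0.2,3,0,0,0,-1],[0.2,0.2,4.5,0,0,0,-1],[0.2,0.2,6,0,0,0,-1],[0.2,0.2,6.3,0,0,0,-1]]}}

```text
clock: 38.2
position: [0.5353, -0.1846, 0.0592]
tool_rot: [2.882, -0.002, 1.68]
force: [-0.6, -0.3, -0.2]
grip_width: 0.0342
finger_force: 63.2
```

>>> {"api": "play_rows", "payload": {"motion": [[0,0,0.3,0,0,0,-1],[0,0,0.6,0,0,0,-1],[0,0,0.9,0,0,0,-1],[0,0,1.1,0,0,0,-1],[0,0,1.1,0,0,0,-1]]}}

```text
clock: 38.7
position: [0.5381, -0.1867, 0.0506]
tool_rot: [2.88, -0.001, 1.677]
force: [-0.1, -0.5, -0.4]
grip_width: 0.034
finger_force: 63.2
```

Run:
```python
from h import *
s=observe();print(s['position'],s['tool_rot'],s['force'],s['grip_width'],s['finger_force'])
plan([deck((.5367,-.2297,.062),6,0,.04,0,96)])
```

```text
[ 0.53810232 -0.18669225  0.05062036] [ 2.87953248e+00 -7.84542133e-04  1.67681052e+00] [-0.05710601 -0.51102811 -0.36166178] 0.03396513326178223 63.240075996145606
[-0.263, -0.275, 0.618, 0.0, -0.001, 0.001]
-- [ 0.5373 -0.1894  0.0439]
```

>>> {"api": "play_rows", "payload": {"motion": [[0,0,0.15,0,0,0,-1],[0,0,0.3,0,0,0,-1],[0,0,0.4,0,0,0,-1],[0,0,0.5,0,0,0,-1],[0,0,0.5,0,0,0,-1]]}}

```text
clock: 39.2
position: [0.5393, -0.1865, 0.0457]
tool_rot: [2.88, -0.001, 1.677]
force: [-0.0, 0.2, -0.5]
grip_width: 0.0341
finger_force: 63.2
```

>>> {"api": "play_rows", "payload": {"motion": [[0,0,0.05,0,0,0,-1],[0,0,0.1,0,0,0,-1],[0,0,0.1,0,0,0,-1],[0,0,0.1,0,0,0,-1],[0,0,0.1,0,0,0,-1]]}}

```text
clock: 39.7
position: [0.5396, -0.1865, 0.0448]
tool_rot: [2.88, -0.001, 1.677]
force: [0.3, -0.0, -0.3]
grip_width: 0.0343
finger_force: 63.2
```

>>> {"api": "play_rows", "payload": {"motion": [[0,0,0.05,0,0,0,-1],[0,0,0.1,0,0,0,-1],[0,0,0.15,0,0,0,-1],[0,0,0.2,0,0,0,-1],[0,0,0.2,0,0,0,-1]]}}

```text
clock: 40.2
position: [0.54, -0.1865, 0.0441]
tool_rot: [2.879, -0.001, 1.677]
force: [-14.5, 3.1, 34.4]
grip_width: 0.0337
finger_force: 66.9
```

>>> {"api": "play_rows", "payload": {"motion": [[0,0,-0.18,0,0,0,-1],[0,0,-0.18,0,0,0,0],[0,0,-0.18,0,0,0,0.2],[0,0,-0.18,0,0,0,0.3],[0,0,-0.18,0,0,0,0.3]]}}

```text
clock: 40.7
position: [0.5396, -0.1865, 0.0445]
tool_rot: [2.88, -0.001, 1.677]
force: [0.5, 0.3, -1.4]
grip_width: 0.0556
finger_force: 0.0
```

>>> {"api": "play_rows", "payload": {"motion": [[0,0,-0.5,0,0,0,0.3],[0,0,-2,0,0,0,0.3],[0,0,-4,0,0,0,0.3],[0,0,-7,0,0,0,0.3],[0,0,-10,0,0,0,0.3]]}}

```text
clock: 41.2
position: [0.5132, -0.1893, 0.1422]
tool_rot: [2.88, -0.001, 1.677]
force: [0.2, -0.2, -0.3]
grip_width: 0.0556
finger_force: 0.0
```

>>> {"api": "play_rows", "payload": {"motion": [[4,2,-2,0,0,0,0.3],[8,4,-4,0,0,0,0.3],[12,4,-6,0,0,0,0.3],[16,4,-8,0,0,0,0.3],[20,4,-10,0,0,0,0.3]]}}

```text
clock: 41.7
position: [0.5047, 0.0122, 0.2494]
tool_rot: [2.879, -0.001, 1.677]
force: [0.8, 1.5, 0.4]
grip_width: 0.0552
finger_force: 0.0
```

Run:
```python
from h import *
s=observe();print(s['position'],s['force'],s['grip_width'],s['clock'])
p,V=cloud("side"); q,W=cloud("top")
cv2.imwrite("pics/c14.png",np.hstack([cv2.resize(p[90:330,180:380,::-1],(400,480)),cv2.resize(q[110:270,130:400,::-1],(400,480))]))
c0=np.array((.5367,-.2297,.062));A=Ro.from_euler('z',6,degrees=True)*Ro.from_rotvec([0,-np.radians(15),0])
for M,n in((V,'side'),(W,'top')):
    L=(M-c0)@A.as_matrix()
    for y0 in(-.045,.043):
        x=(abs(L[...,0])<.055)&(abs(L[...,1]-y0)<.035)&(L[...,2]>.028)&(L[...,2]<.045)
        print(n,y0,x.sum(),L[x].mean(0).round(4),L[x].std(0).round(4))
print("charger",blob(W,(235,135,310,200),(.044,.053)))
x=(abs(W[...,0]-.655)<.05)&(abs(W[...,1]+.012)<.055)&(W[...,2]>.083)&(W[...,2]<.1)
print("pack",W[x].mean(0),np.median(W[x][:,2]),cv2.minAreaRect((W[x][:,:2]*1000).astype(np.float32)))
print("cover",blob(W,(145,165,240,250),(.057,.073)))
```

```text
[0.50465002 0.01218153 0.24940128] [0.80558673 1.51775402 0.37587819] 0.055211077523172176 41.7
side -0.045 62 [ 0.0021 -0.0415  0.0341] [0.0095 0.0095 0.0025]
side 0.043 69 [0.0014 0.0467 0.0342] [0.0093 0.0101 0.0026]
top -0.045 119 [ 0.0052 -0.0451  0.0339] [0.0092 0.0089 0.0025]
top 0.043 117 [0.0048 0.0428 0.0344] [0.009  0.0089 0.0024]
charger (636, array([ 0.6591, -0.0098,  0.0488]), np.float64(0.0489), 'rect c', array([661.5, -10.6]), 'size', array([ 91. , 103.7]), 'ang', 11.0)
pack [ 0.66100135 -0.0105127   0.08911822] 0.08907472286343428 ((661.951904296875, -10.744426727294922), (35.0299186706543, 60.01418685913086), 10.766757011413574)
cover (4663, array([0.5086, 0.2186, 0.0658]), np.float64(0.0659), 'rect c', array([506.3, 220.3]), 'size', array([246.1, 240.8]), 'ang', 9.8)
```

View pics/c14.png

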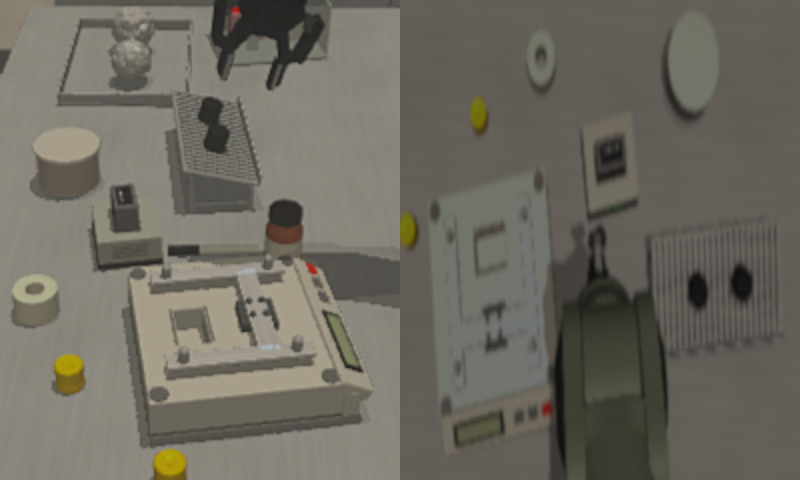

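Both supports lie flat on the deck with their tops 34 mm above it. The pack's top is 40 mm above the charger's, so it is fully home, and the scale is in place. I let the arm settle and hand in.

>>> {"api": "play_rows", "payload": {"motion": [[0,0,0,0,0,0,0.3],[0,0,0,0,0,0,0.3],[0,0,0,0,0,0,0.3],[0,0,0,0,0,0,0.3],[0,0,0,0,0,0,0.3]]}}

```text
clock: 42.3
position: [0.5053, 0.0101, 0.248]
tool_rot: [2.88, -0.001, 1.676]
force: [0.3, 0.7, 0.1]
grip_width: 0.0557
finger_force: 0.0
```

```bash
python3 -c "
from workcell import bot
print(bot.job_done())"
```

```text
the job is handed in; nothing more can be done
None
```

I handed the job in at 42 s: the battery pack is fully home in the charger, both pan supports found (studs 1 and 3) lie flat on the rack deck, and the scale stayed level and in place; no verdict came back.

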